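# Load the orbital shaker: each vessel into the clamp of its size

## Robot

A 6-joint arm with a two-finger parallel gripper is mounted at the origin on a cart in front of the work surface, level with it; the furniture and walls round the work are solid. World frame = base frame: x ahead of the robot, y to its left, z up, the work surface at z = 0. Lengths are in m, angles in rad, forces in N, time in s.
With the tool pointing down it reaches from about 0.3 to 0.875 m from the base axis. Payload 6.4 kg.
Tool frame: the origin (TCP) lies at the very end of the fingers, on their centre line; the grasp point (between the pads) lies tcp_to_grasp behind it (tcp_to_grasp is the distance from the TCP to the grasp point, in m); z points along the fingers, y is the direction in which the jaws open and shut (so a half turn about z gives the same grasp; the last joint's range is limited). The gripper opens to 85 mm and grips with 20 to 120 N. Pads are 22 mm wide; open, the fingers measure 114 mm over their backs; the gripper's body (76 mm by 85 mm) begins 54 mm behind the grasp point. The pads swing forward as they close: fully open they stand 13 mm farther back than shut.
Start: joints at [-1.498, 0.181, 1.607, -0, 1.354, -0.206], TCP at [0.158, -0.553, 0.231] pointing down, gripper open.
Joint ranges: [-2.99, 2.99], [-0.89, 2.07], [0.3, 2.58], [-1.14, 4.28], [0, 2.63], [-3.12, 3.12]. Speed limits (rad/s): [2.57, 2.57, 3.01, 3.14, 3.14, 3.14].

## Interface

Orientations are given as a unit quaternion [w, x, y, z].
In Python, from bench import get_obs, camera, hand_in, tcp_to_grasp gives the robot as it stands.
- The arm moves only by the shell command python3 -m inch 'ROWS' [OPENING]. ROWS is JSON, a list of rows, each an object with "delta_pos": the shift along the tool's x, y, z in cm, a list of three; "rotation": the turn, a rotation vector about the tool's x, y, z in rad, a list of three. In form: [{"delta_pos": [x, y, z], "rotation": [rx, ry, rz]}, ...]. A call has 1 to 10 rows; each row shifts and turns the commanded pose from where the row before left it, along the tool's axes as they then stand; what a row does not reach is not made up. A row lasts 1/10 s, in which the tool goes at most 50 mm and 8.59 degrees, less where a joint would pass 70% of its speed; a pose out of reach is approached as far as the arm can. A call is refused whole if a number of a shift passes 5 or a number of a turn 0.15, either way. A call with a gripper value outside its range is refused whole. OPENING is the finger opening in cm, from 0 to 8.54, set as the call begins (- or left out, the last holds). The fingers move at their own pace and stop on an object; the grip force is fixed at half the most. Time passes only in rows, so rows that do not move let the fingers close. It gives the time, the measured TCP pose, the force and the opening at its end, in the units of the state.
- get_obs(): the state, without advancing time (a new reading comes with each control period).
- camera(name): name is "scene" or "side" or "wrist"; returns a dict with "color" (480x640x3 uint8, red, green, blue), "vfov" (degrees; the focal length in pixels is half the picture's height over the tangent of half this angle, whatever the lens; pixels are square), "cx", "cy" (the principal point, pixels), "eye" and "orientation" of the camera in the world; the wrist camera has in their place "T_tool_cam" (4x4, takes a point from camera to tool coordinates, whose origin is the TCP and whose axes are the flange's). Camera axes: x right, y down, z forward; pixel columns grow to the right and rows downward; lengths in m; the calibration is good to about 2 mm. A picture is of the moment at which its call begins: read the wrist's pose just before it. There is no depth.
- hand_in(): hands the job in, once; it reports no verdict.
The state is a dict: "time_s": time; "q": joint angles; "dq": joint speeds; "joint_efforts": joint torques, N m; "eef_pos": TCP position; "eef_rot": TCP orientation; "wrist_force": force on the tool from outside, world axes, zero at the start; "torque": the same for the moment, N m; "opening": opening from 0.0 (shut) to 1.0 (fully open).
Only numpy, scipy, OpenCV 4.12 (cv2) and the standard library are available. Lean on these libraries where they do the work, as an engineer would, in place of code of your own. Each camera call takes 0.05 s, during which the arm holds its last target.

## Task

Load the orbital shaker: stand the conical flask, the white bottle, the amber bottle and the small dropper bottle upright on the platform, each all the way down between the legs of the one clamp that was made for its diameter. Do not drop them, tip them over, or shift the beaker and the roll of tape that lie nearby, and let go of everything at the end.

Things in the scene. Friction and masses are not known exactly. Their poses are not given: they have to be found in the camera images.
- conical_flask: Conical flask of clear glass, open and empty, foot 95 mm in diameter, 115 mm tall, 0.11 to 0.18 kg. Wall leans in up to 78 mm height; the neck is an upright tube 34 mm in diameter from 86 to 112 mm height, with a 37 mm lip above. Grip it by the neck. Loose, upright; origin: centre of the underside, z up.
- white_bottle: White plastic bottle, plain paper band, black ribbed screw cap; 74 mm in diameter, 148 mm tall, 0.16 to 0.26 kg. Straight to 98 mm height, then a shoulder; the cap, tight, is 46 mm in diameter (48 over its ribs) from 123 to 148 mm height. Grip it by the cap. Loose, upright; origin: centre of the underside, z up.
- amber_bottle: Amber (brown) bottle with a label and a black screw cap; 58 mm in diameter, 126 mm tall, 0.18 to 0.3 kg. Straight to 80 mm height, then a shoulder; the cap, tight, is 34 mm in diameter from 109 to 126 mm height. Grip it by the cap. Loose, upright; origin: centre of the underside, z up.
- dropper_bottle: Small white dropper bottle with a red pointed cap; 31 mm in diameter, 94 mm tall, 0.036 to 0.06 kg. Straight to 46 mm height, then a shoulder; the cap's lower part, tight, is 19 mm in diameter from 60 to 73 mm height, a thin point above. Grip the lower part of the cap or the body. Loose, upright; origin: centre of the underside, z up.
- clamp_95: Largest of four steel vessel clamps fixed 140 mm apart (2 x 2, any order) on the shaker's 290 mm square platform, 80 mm over the worktop; for a 95 mm vessel. Four legs on the platform's diagonals round a flat seat: 103 mm clear between them low down, 121 mm at the flared tips, 32 mm over the platform. Origin: its centre at the platform's top, z up; the seat is 4 mm above it.
- clamp_74: Second largest of four steel vessel clamps fixed 140 mm apart (2 x 2, any order) on the shaker's 290 mm square platform, 80 mm over the worktop; for a 74 mm vessel. Four legs on the platform's diagonals round a flat seat: 82 mm clear between them low down, 100 mm at the flared tips, 32 mm over the platform. Origin: its centre at the platform's top, z up; the seat is 4 mm above it.
- clamp_58: Second smallest of four steel vessel clamps fixed 140 mm apart (2 x 2, any order) on the shaker's 290 mm square platform, 80 mm over the worktop; for a 58 mm vessel. Four legs on the platform's diagonals round a flat seat: 66 mm clear between them low down, 84 mm at the flared tips, 30 mm over the platform. Origin: its centre at the platform's top, z up; the seat is 4 mm above it.
- clamp_31: Smallest of four steel vessel clamps fixed 140 mm apart (2 x 2, any order) on the shaker's 290 mm square platform, 80 mm over the worktop; for a 31 mm vessel. Four legs on the platform's diagonals round a flat seat: 39 mm clear between them low down, 57 mm at the flared tips, 22 mm over the platform. Origin: its centre at the platform's top, z up; the seat is 4 mm above it.
- beaker: Bystander: empty clear glass beaker with a pouring lip, 59 mm wide, 71 mm tall, loose on the worktop right of the vessels. Origin: centre of its underside. It stays where it is. Not listed: behind the vessels a fixed blue cabinet, 0.29 m tall, fills the worktop from x = 0.60 m back, y = -0.36 to -0.09 m; carry things round its front.
- label_tape: Bystander: roll of white labelling tape lying flat, 62 mm in diameter, 18 mm high, loose on the worktop left of the shaker. Origin: centre of its underside. It stays where it is. Not listed: behind it, from x = 0.54 m back and y = 0.33 m to the left, stands a fixed water bath 0.31 m tall.
There are look-alikes about, which are no part of the job. Leave any green look-alike of the white_bottle alone.

How it is judged:
By the outcome, as a careful person would: the job done as asked, in the order asked, and still so for the second after the job is handed in, with the robot touching nothing.
It also fails if it takes over 134 s, if anything falls off the work surface, if the arm or the gripper's body presses on something with over 40 N, if the wrist force passes 120 N, or if a joint passes its speed limit or range.

## Working session

There is one attempt and no reset: what is moved stays moved. The work goes in short steps, Python scripts to look and compute and a shell command to move; the robot and the scene stay as the last step left them, time stands still between calls to the robot, and variables do not carry over. Pictures are saved under pics/ and viewed, and the job is handed in when it is done.

```bash
ls; mkdir -p pics; python3 - <<'E'
from bench import *
import cv2
o=get_obs();print(o, tcp_to_grasp)
for n in ("scene","side","wrist"):
    c=camera(n);cv2.imwrite(f"pics/{n}0.png",c["color"][:,:,::-1]);print(n,{k:v for k,v in c.items() if k!="color"})
E
```

```text
pics
{'time_s': 0.0, 'q': array([-1.49828921e+00,  1.81562896e-01,  1.60795490e+00,  2.03619898e-05,
        1.35382407e+00, -2.06267786e-01]), 'dq': array([-0.00066032,  0.00230932,  0.00062878,  0.00154079,  0.0022009 ,
        0.00153797]), 'joint_efforts': array([-1.62566717e-03, -4.44871080e+01, -3.51340914e+01, -3.34820415e-04,
        9.25212720e-03,  1.05860792e-05]), 'eef_pos': array([ 0.15822874, -0.55224544,  0.23039754]), 'eef_rot': array([-8.71986969e-04,  9.90301214e-01,  1.38934303e-01,  6.83685280e-05]), 'wrist_force': array([0.34071522, 0.50786084, 0.4671558 ]), 'torque': array([ 0.08050648, -0.01555965,  0.04205756]), 'opening': 1.0001181489501028} 0.0187
scene {'vfov': 45.65928685988848, 'cx': 323.5984940976782, 'cy': 237.3530342021081, 'eye': array([-0.72684945,  0.56026556,  1.16403878]), 'orientation': array([ 0.22969076, -0.4361507 ,  0.77681475, -0.39188464])}
side {'vfov': 53.81517709615812, 'cx': 321.3863084173482, 'cy': 241.91321869748697, 'eye': array([ 0.48471322, -1.45097186,  0.79741943]), 'orientation': array([-0.50259931,  0.86444734, -0.00594998,  0.00945106])}
wrist {'vfov': 67.20518782584905, 'cx': 315.3190840676183, 'cy': 246.30679964780632, 'T_tool_cam': array([[ 1.50533804e-03, -9.60607806e-01, -2.77903539e-01,
         7.10790907e-02],
       [ 9.99998794e-01,  1.55222763e-03,  5.12920651e-05,
         1.21919230e-03],
       [ 3.82097994e-04, -2.77903281e-01,  9.60608984e-01,
        -1.42772771e-01],
       [ 0.00000000e+00,  0.00000000e+00,  0.00000000e+00,
         1.00000000e+00]])}
```

View pics/scene0.png

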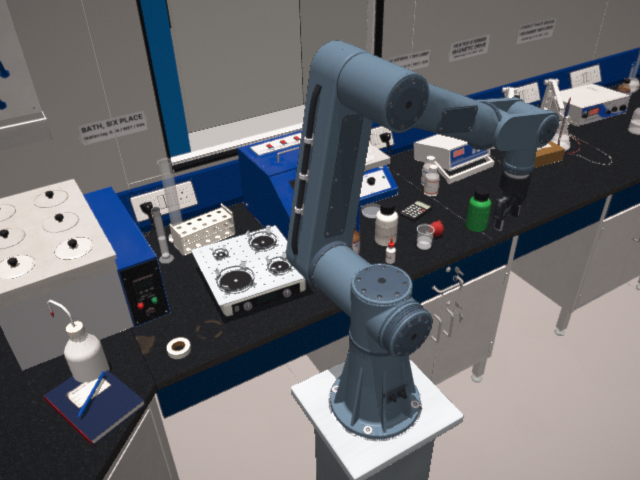

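View pics/side0.png

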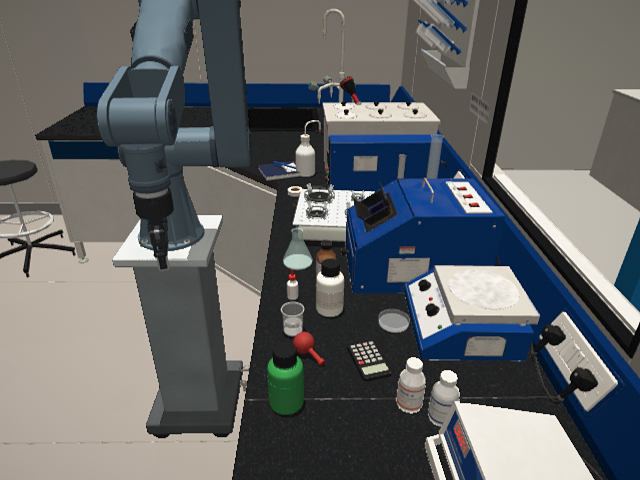

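View pics/wrist0.png

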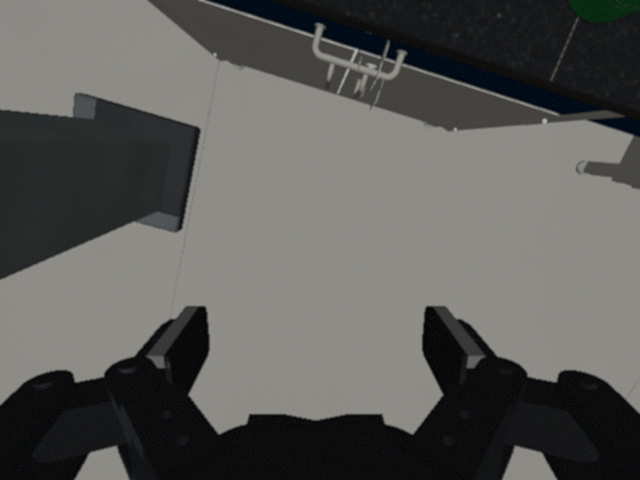

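```bash
cat > h.py <<'E'
import numpy as np,cv2
from scipy.spatial.transform import Rotation as R
from bench import get_obs,camera,tcp_to_grasp
def q2R(q): return R.from_quat([q[1],q[2],q[3],q[0]]).as_matrix()
def pose(c,o=None):
    if 'eye' in c: return q2R(c['orientation']),np.array(c['eye'])
    Rt=q2R(o['eef_rot']);T=np.array(c['T_tool_cam'])
    return Rt@T[:3,:3],Rt@T[:3,3]+o['eef_pos']
def f(c): return 240/np.tan(np.radians(c['vfov']/2))
def ray(c,u,v,z,o=None):
    Rm,e=pose(c,o);d=Rm@np.array([(u-c['cx'])/f(c),(v-c['cy'])/f(c),1]);return e+d*(z-e[2])/d[2]
def proj(c,P,o=None):
    Rm,e=pose(c,o);p=(np.atleast_2d(P)-e)@Rm;return np.c_[p[:,0]/p[:,2]*f(c)+c['cx'],p[:,1]/p[:,2]*f(c)+c['cy']]
def circ(c,x,y,z,r,o=None):
    t=np.linspace(0,2*np.pi,60);return proj(c,np.c_[x+r*np.cos(t),y+r*np.sin(t),z+0*t],o)
def snap(n,fn):
    o=get_obs();c=camera(n);cv2.imwrite(f'pics/{fn}.png',c['color'][:,:,::-1]);return c,o
def crop(img,u0,v0,u1,v1,s,fn):
    im=cv2.resize(img[v0:v1,u0:u1],None,fx=s,fy=s,interpolation=cv2.INTER_CUBIC);cv2.imwrite(f'pics/{fn}.png',im)
E
python3 - <<'E'
from h import *
s=cv2.imread('pics/scene0.png');crop(s,180,210,340,320,5,'s_shk');crop(s,340,170,440,270,6,'s_ves')
s=cv2.imread('pics/side0.png');crop(s,240,170,400,340,4,'d_ves')
E
```

```text
(no output)
```

View pics/s_shk.png

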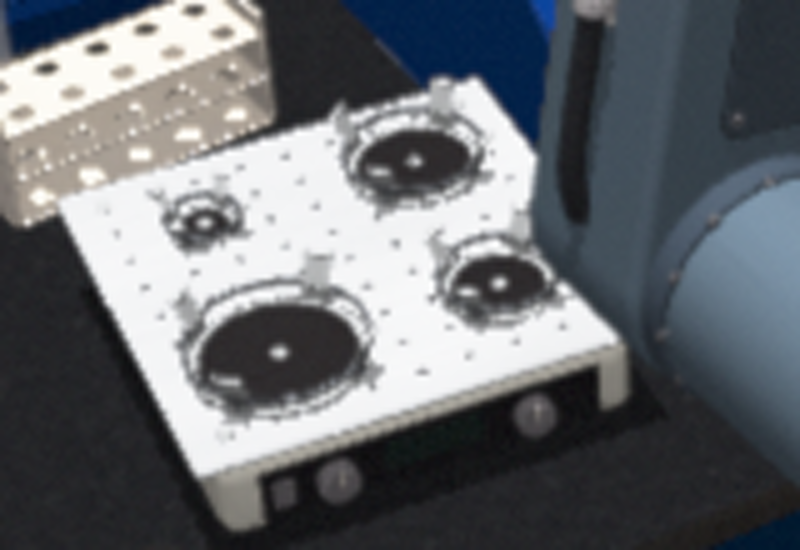

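View pics/s_ves.png

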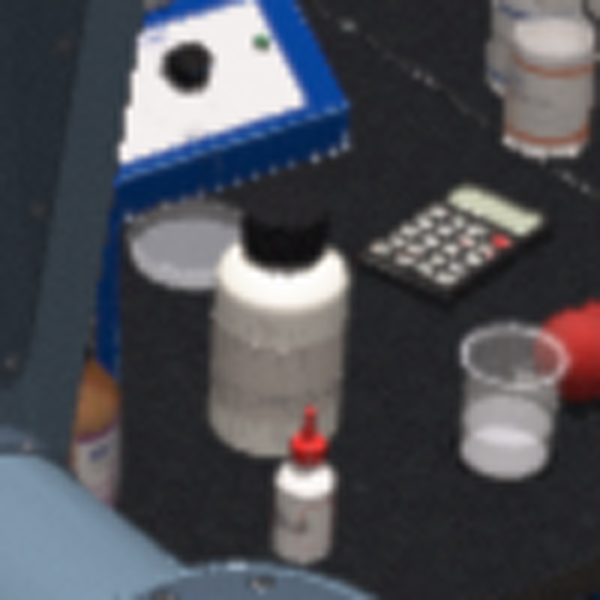

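View pics/d_ves.png

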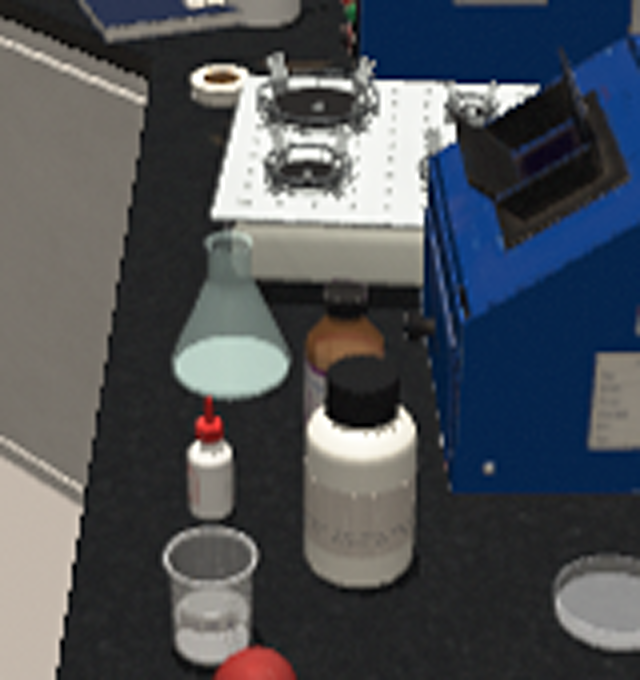

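```bash
cat > m1.py <<'E'
from h import *
sc=camera('scene');sd=camera('side')
print('scene clamps')
P={}
for n,u,v in (('95',235.6,280.4),('31',220.8,254.4),('74',263,242.2),('58',280,266.8)):
    P[n]=ray(sc,u,v,.084);print(n,P[n].round(4))
print('dists',[np.linalg.norm(P[a]-P[b]).round(4) for a,b in (('95','31'),('95','58'),('74','31'),('74','58'),('95','74'),('31','58'))])
print('95 from side',ray(sd,240+318/4,170+105/4,.084),'58',ray(sd,240+307/4,170+172/4,.084))
for n,u,v,z in (('white',330.75,263,.148),('amber',326.75,242,.126),('drop',292.25,270,.094),('flask',297.25,230,.115),('beaker',292.75,307.5,.071),('tape',295,189,.018),('green',286,353,.148)):
    print('side',n,ray(sd,u,v,z).round(4))
for n,u,v,z in (('white',340+288/6,170+213/6,.148),('drop',340+311/6,170+410/6,.094),('beaker',340+513/6,170+355/6,.071),('tape',178.5,345,.018)):
    print('scene',n,ray(sc,u,v,z).round(4))
E
python3 m1.py
```

```text
scene clamps
95 [0.5109 0.1382 0.084 ]
31 [0.6506 0.1265 0.084 ]
74 [ 0.6384 -0.0132  0.084 ]
58 [ 0.4982 -0.0017  0.084 ]
dists [np.float64(0.1402), np.float64(0.1405), np.float64(0.1403), np.float64(0.1406), np.float64(0.1979), np.float64(0.1992)]
95 from side [0.51668836 0.14122822 0.084     ] 58 [0.50501756 0.00190037 0.084     ]
side white [ 0.536 -0.42   0.148]
side amber [ 0.5304 -0.2721  0.126 ]
side drop [ 0.4341 -0.3696  0.094 ]
side flask [ 0.4434 -0.1787  0.115 ]
side beaker [ 0.4395 -0.5055  0.071 ]
side tape [0.4193 0.3613 0.018 ]
side green [ 0.4358 -0.7509  0.148 ]
scene white [ 0.522  -0.4165  0.148 ]
scene drop [ 0.4262 -0.3649  0.094 ]
scene beaker [ 0.4334 -0.5098  0.071 ]
scene tape [0.418 0.356 0.018]
```

```bash
python3 -m inch '[{"delta_pos":[0,0,-3],"rotation":[0,0,-0.145]},{"delta_pos":[0,0,-3],"rotation":[0,0,-0.145]},{"delta_pos":[0,0,-3],"rotation":[0,0,-0.145]},{"delta_pos":[0,0,-3],"rotation":[0,0,-0.145]},{"delta_pos":[0,0,-3],"rotation":[0,0,-0.145]},{"delta_pos":[0,0,-3],"rotation":[0,0,-0.145]},{"delta_pos":[0,0,-2],"rotation":[0,0,-0.145]},{"delta_pos":[0,0,-1],"rotation":[0,0,-0.145]},{"delta_pos":[0,0,0],"rotation":[0,0,-0.132]},{"delta_pos":[0,0,0],"rotation":[0,0,0]}]'
python3 -c "
from h import *
o=get_obs();print(o['q'].round(3));print(q2R(o['eef_rot']).round(4))"
```

```text
time_s: 1.25
eef_pos: [0.1583, -0.5529, 0.4416]
eef_rot: [0.0, 0.707, 0.708, -0.0]
wrist_force: [-0.1, 0.1, 0.5]
opening: 0.999
[-1.498  0.094  1.291 -0.     1.756 -1.499]
[[-1.1e-03  1.0e+00  0.0e+00]
 [ 1.0e+00  1.1e-03 -6.0e-04]
 [-6.0e-04  0.0e+00 -1.0e+00]]
```

```bash
python3 -m inch '[{"delta_pos":[1.5,2,0],"rotation":[0,0,0]},{"delta_pos":[3,3.6,0],"rotation":[0,0,0]},{"delta_pos":[3,3.6,0],"rotation":[0,0,0]},{"delta_pos":[3,3.6,0],"rotation":[0,0,0]},{"delta_pos":[3,3.6,0],"rotation":[0,0,0]},{"delta_pos":[3,3.6,0],"rotation":[0,0,0]},{"delta_pos":[3,3.6,0],"rotation":[0,0,0]},{"delta_pos":[3,3.6,0],"rotation":[0,0,0]},{"delta_pos":[1.5,2,0],"rotation":[0,0,0]},{"delta_pos":[0,0,0],"rotation":[0,0,0]}]'
python3 - <<'E'
from h import *
c,o=snap('wrist','w1');print(o['eef_pos'])
for n in('scene','side'): snap(n,n+'1')
E
```

```text
time_s: 2.25
eef_pos: [0.4523, -0.3102, 0.4407]
eef_rot: [-0.001, 0.707, 0.708, 0.0]
wrist_force: [-0.4, -1.0, 0.4]
opening: 1.002
[ 0.4523168  -0.31023394  0.44065995]
```

View pics/w1.png

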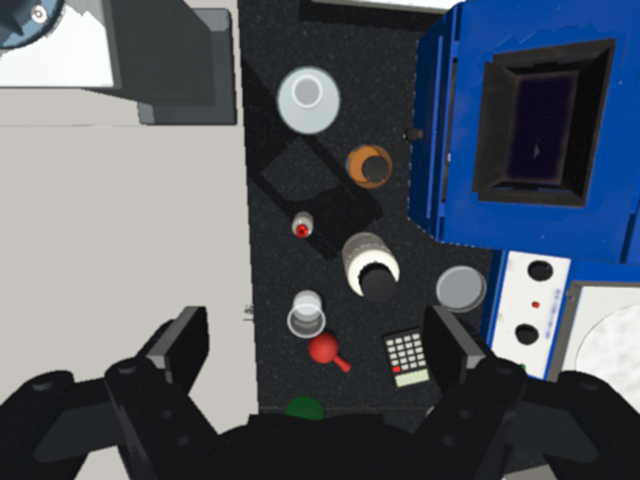

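View pics/scene1.png

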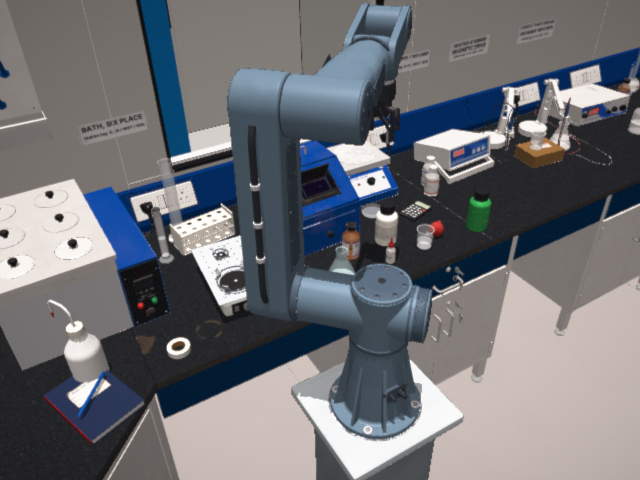

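```bash
python3 - <<'E'
from h import *
s=cv2.imread('pics/w1.png');crop(s,260,50,420,200,5,'w1a');crop(s,260,200,420,350,5,'w1b')
E
```

```text
(no output)
```

View pics/w1a.png

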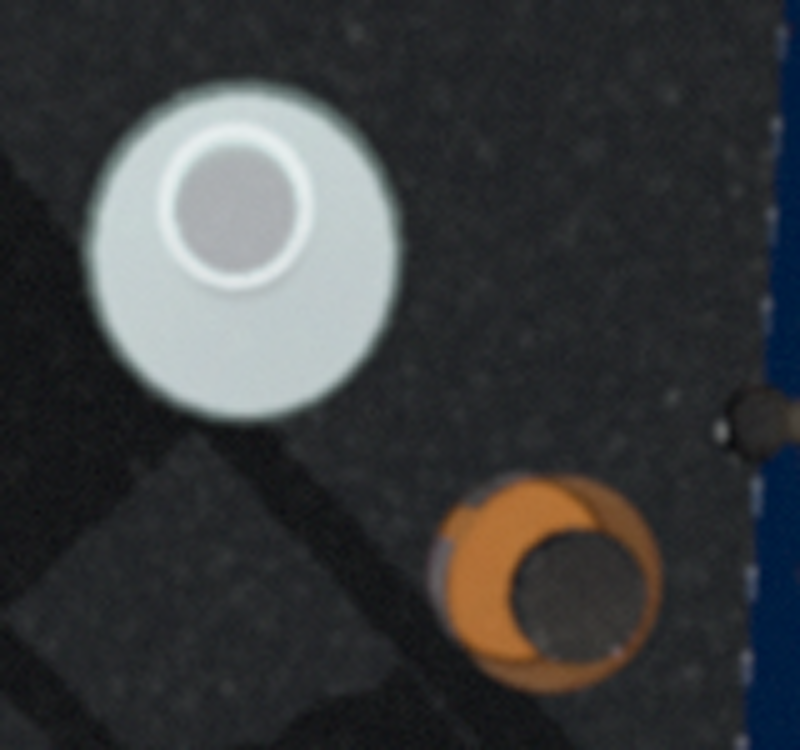

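View pics/w1b.png

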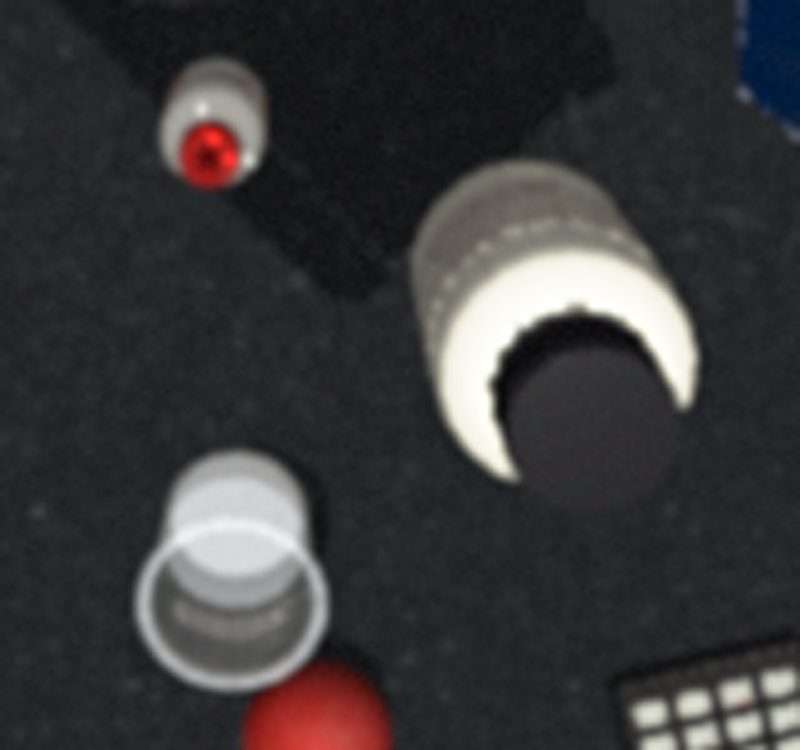

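```bash
python3 - <<'E'
from h import *
o=get_obs();c=camera('wrist')
for n,u,v,z in (('flask',307.2,91.4,.115),('amber',375.6,169.4,.126),('drop',302,231.2,.09),('white',378.4,286,.148),('beaker',306.4,321,.071),('flask foot',260+246/5,50+252/5,0.0)):
    print(n,ray(c,u,v,z,o).round(4))
E
```

```text
flask [ 0.4407 -0.1852  0.115 ]
amber [ 0.5253 -0.2763  0.126 ]
drop [ 0.4317 -0.364   0.09  ]
white [ 0.5322 -0.423   0.148 ]
beaker [ 0.4363 -0.5138  0.071 ]
flask foot [ 0.4412 -0.1834  0.    ]
```

```bash
python3 -m inch '[{"delta_pos":[1,0,1],"rotation":[0,0,0]},{"delta_pos":[1.5,-0.2,2.5],"rotation":[0,0,0]},{"delta_pos":[2,-0.2,3],"rotation":[0,0,0]},{"delta_pos":[2,-0.2,3],"rotation":[0,0,0]},{"delta_pos":[2,-0.2,3],"rotation":[0,0,0]},{"delta_pos":[2,-0.2,3],"rotation":[0,0,0]},{"delta_pos":[1,-0.2,2.5],"rotation":[0,0,0]},{"delta_pos":[1,-0.1,1],"rotation":[0,0,0]},{"delta_pos":[0,0,0],"rotation":[0,0,0]},{"delta_pos":[0,0,0],"rotation":[0,0,0]}]' 6
python3 - <<'E'
from h import *
c,o=snap('wrist','w2');print(o['eef_pos'],o['opening'])
E
```

```text
time_s: 3.45
eef_pos: [0.4377, -0.1889, 0.2526]
eef_rot: [0.001, 0.707, 0.707, 0.0]
wrist_force: [0.0, -0.5, 0.2]
opening: 0.704
[ 0.43768072 -0.18892319  0.25263392] 0.703560621804617
```

View pics/w2.png

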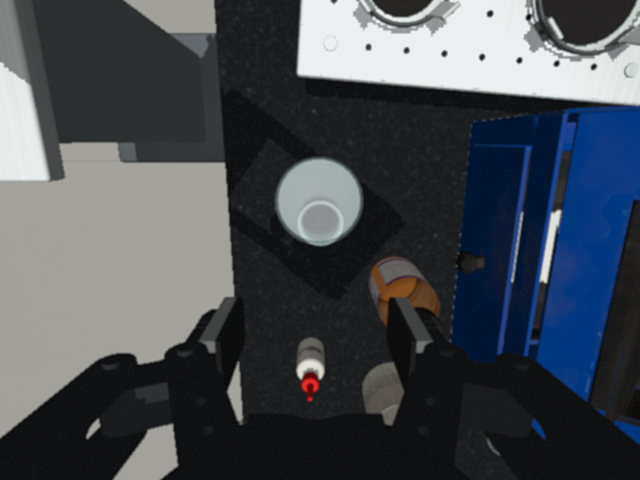

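```bash
python3 - <<'E'
from h import *
o=get_obs();c=camera('wrist')
for u,v,z in ((321,221.5,.115),(319.5,201,0)): print(ray(c,u,v,z,o).round(4))
im=cv2.imread('pics/w2.png')
for z,r in ((.115,.0185),(0,.0475)):
    cv2.polylines(im,[np.round(circ(c,.4415,-.1845,z,r,o)*8).astype(int)],True,(0,0,255),1,cv2.LINE_AA,3)
crop(im,250,140,390,260,5,'w2a')
E
```

```text
[ 0.4437 -0.1806  0.115 ]
[ 0.4441 -0.1826  0.    ]
```

View pics/w2a.png

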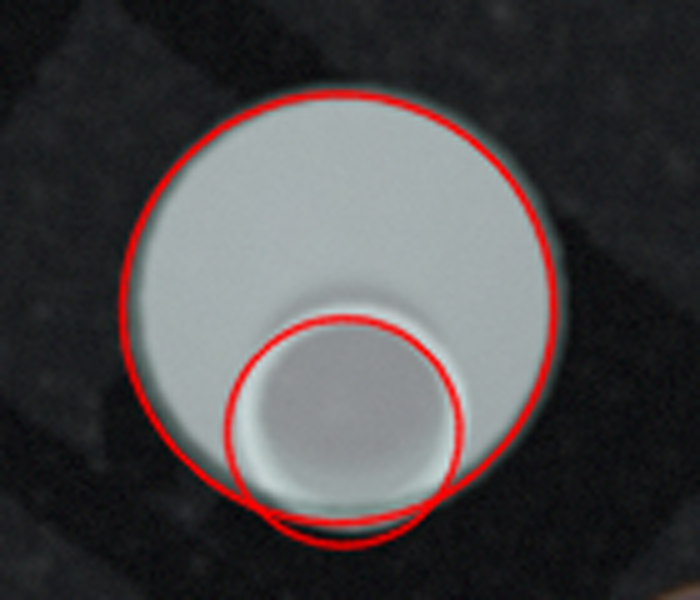

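```bash
python3 -m inch '[{"delta_pos":[0.35,0.3,1.5],"rotation":[0,0,0]},{"delta_pos":[0.35,0.25,3],"rotation":[0,0,0]},{"delta_pos":[0,0,3],"rotation":[0,0,0]},{"delta_pos":[0,0,3],"rotation":[0,0,0]},{"delta_pos":[0,0,2.5],"rotation":[0,0,0]},{"delta_pos":[0,0,2],"rotation":[0,0,0]},{"delta_pos":[0,0,1.5],"rotation":[0,0,0]},{"delta_pos":[0,0,1.1],"rotation":[0,0,0]},{"delta_pos":[0,0,0],"rotation":[0,0,0]},{"delta_pos":[0,0,0],"rotation":[0,0,0]}]'
python3 - <<'E'
from h import *
c,o=snap('wrist','w3');print(o['eef_pos'],o['opening'],o['wrist_force'])
c,o=snap('side','d3');crop(cv2.imread('pics/d3.png'),260,190,360,290,6,'d3a')
E
```

```text
time_s: 4.55
eef_pos: [0.4434, -0.1815, 0.076]
eef_rot: [0.001, 0.707, 0.707, 0.0]
wrist_force: [-0.2, 0.3, 0.6]
opening: 0.701
[ 0.4433697  -0.18146947  0.07604339] 0.7014280717370475 [-0.22658496  0.27167048  0.63768321]
```

View pics/w3.png

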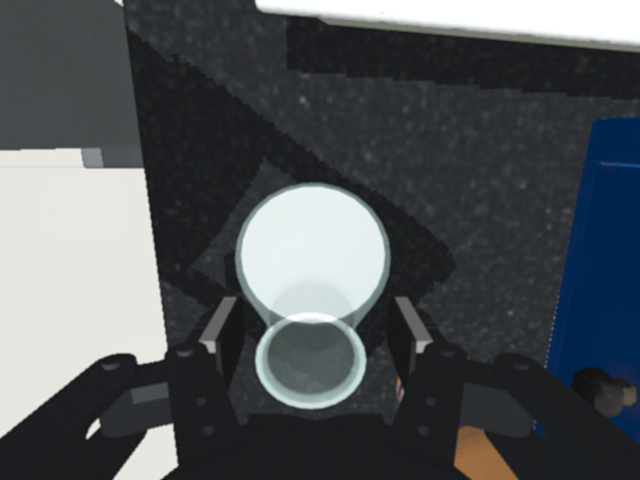

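View pics/d3a.png

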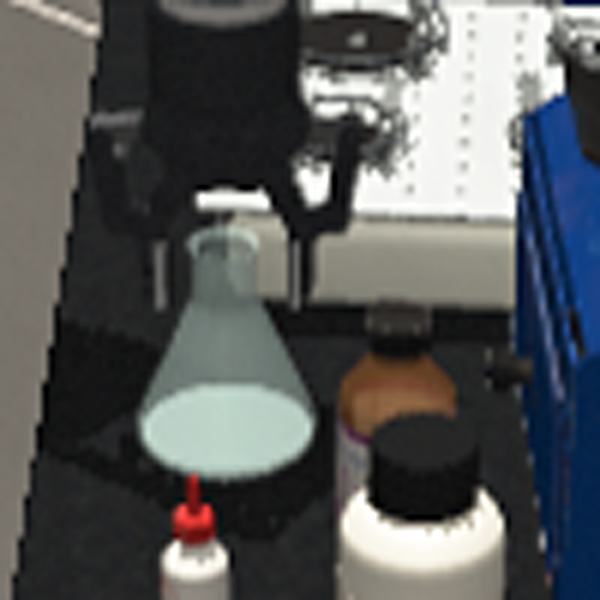

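```bash
python3 -m inch '[{"delta_pos":[0,0,0],"rotation":[0,0,0]},{"delta_pos":[0,0,0],"rotation":[0,0,0]},{"delta_pos":[0,0,0],"rotation":[0,0,0]},{"delta_pos":[0,0,0],"rotation":[0,0,0]},{"delta_pos":[0,0,0],"rotation":[0,0,0]},{"delta_pos":[0,0,0],"rotation":[0,0,0]},{"delta_pos":[0,0,0],"rotation":[0,0,0]},{"delta_pos":[0,0,0],"rotation":[0,0,0]}]' 0
python3 - <<'E'
from h import *
c,o=snap('side','d4');crop(cv2.imread('pics/d4.png'),260,190,360,290,6,'d4a')
E
```

```text
time_s: 5.45
eef_pos: [0.4431, -0.1812, 0.0764]
eef_rot: [0.001, 0.707, 0.707, -0.0]
wrist_force: [-2.1, 1.0, 6.2]
opening: 0.415
```

View pics/d4a.png

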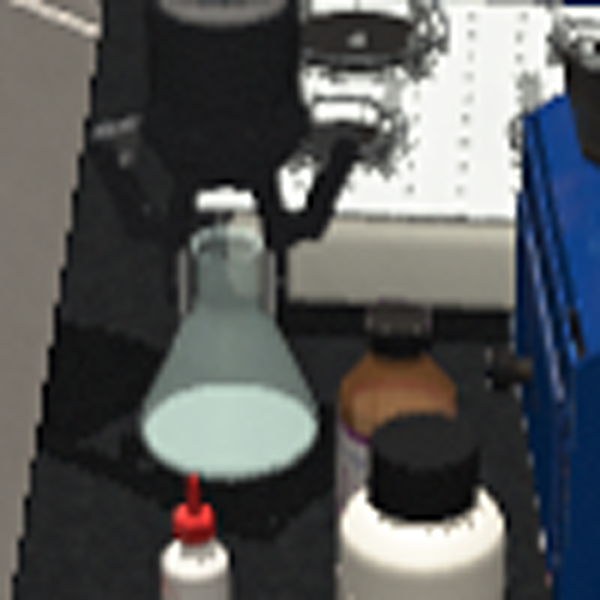

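```bash
python3 -m inch '[{"delta_pos":[0,0,-0.5],"rotation":[0,0,0]},{"delta_pos":[0,0,-1],"rotation":[0,0,0]},{"delta_pos":[0,0,-2],"rotation":[0,0,0]},{"delta_pos":[0,0,-3],"rotation":[0,0,0]},{"delta_pos":[0,0,-3],"rotation":[0,0,0]},{"delta_pos":[0,0,-3],"rotation":[0,0,0]},{"delta_pos":[0,0,-3],"rotation":[0,0,0]},{"delta_pos":[0,0,-2.5],"rotation":[0,0,0]},{"delta_pos":[0,0,-1.5],"rotation":[0,0,0]},{"delta_pos":[0,0,-0.5],"rotation":[0,0,0]}]' && python3 -m inch '[{"delta_pos":[1,0.5,0],"rotation":[0,0,0]},{"delta_pos":[2,0.7,0],"rotation":[0,0,0]},{"delta_pos":[2,0.7,0],"rotation":[0,0,0]},{"delta_pos":[2,0.7,0],"rotation":[0,0,0]},{"delta_pos":[2,0.7,0],"rotation":[0,0,0]},{"delta_pos":[2,0.7,0],"rotation":[0,0,0]},{"delta_pos":[2,0.7,0],"rotation":[0,0,0]},{"delta_pos":[2,0.7,0],"rotation":[0,0,0]},{"delta_pos":[1,0.5,0],"rotation":[0,0,0]},{"delta_pos":[0,0,0],"rotation":[0,0,0]}]'
python3 - <<'E'
from h import *
c,o=snap('wrist','w5');print(o['eef_pos'],o['opening'],o['wrist_force'])
E
```

```text
time_s: 6.5
eef_pos: [0.4435, -0.1813, 0.278]
eef_rot: [0.002, 0.707, 0.707, 0.0]
wrist_force: [0.2, 0.5, -2.3]
opening: 0.419
time_s: 7.5
eef_pos: [0.5016, -0.0193, 0.2742]
eef_rot: [-0.001, 0.706, 0.708, -0.0]
wrist_force: [0.5, -0.8, -1.6]
opening: 0.418
[ 0.50160047 -0.01925321  0.27422073] 0.4181548629892422 [ 0.50682934 -0.81607304 -1.56181318]
```

View pics/w5.png

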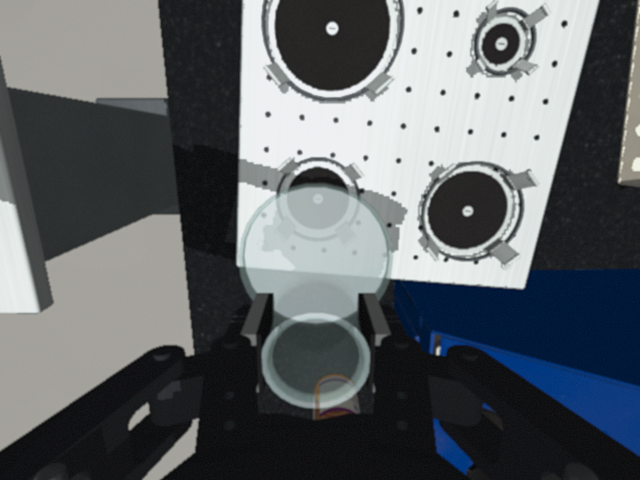

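```bash
python3 - <<'E'
from h import *
o=get_obs();c=camera('wrist')
P={n:ray(c,u,v,.084,o) for n,u,v in (('95',332.2,28.2),('31',501.3,43.8),('74',467.5,211.2),('58',318,198.3))}
for n in P: print(n,P[n].round(4))
print([np.linalg.norm(P[a]-P[b]).round(4) for a,b in (('95','31'),('95','58'),('74','31'),('74','58'))])
bz=o['eef_pos'][2]-.0764
print('foot',ray(c,315.5,258,bz,o),'lip',ray(c,314.5,360,bz+.115,o),o['eef_pos'])
E
```

```text
95 [0.5154 0.1387 0.084 ]
31 [0.6552 0.1276 0.084 ]
74 [ 0.6441 -0.0124  0.084 ]
58 [ 0.5045 -0.0008  0.084 ]
[np.float64(0.1403), np.float64(0.1399), np.float64(0.1405), np.float64(0.1401)]
foot [ 0.50236585 -0.02177679  0.19804036] lip [ 0.50212598 -0.01986049  0.31304036] [ 0.50146878 -0.02024214  0.27444036]
```

```bash
python3 -m inch '[{"delta_pos":[1,0.2,0],"rotation":[0,0,0]},{"delta_pos":[2,0.2,0],"rotation":[0,0,0]},{"delta_pos":[2.5,0.2,0],"rotation":[0,0,0]},{"delta_pos":[2.5,0.2,0.5],"rotation":[0,0,0]},{"delta_pos":[2.5,0.2,1],"rotation":[0,0,0]},{"delta_pos":[2.5,0.2,1],"rotation":[0,0,0]},{"delta_pos":[2,0.2,1],"rotation":[0,0,0]},{"delta_pos":[0.9,0,0.8],"rotation":[0,0,0]},{"delta_pos":[0,0,0.4],"rotation":[0,0,0]},{"delta_pos":[0,0,0],"rotation":[0,0,0]}]'
python3 - <<'E'
from h import *
c,o=snap('wrist','w6');print(o['eef_pos'],o['opening'],o['wrist_force'])
E
```

```text
time_s: 8.6
eef_pos: [0.5154, 0.1375, 0.2276]
eef_rot: [-0.0, 0.707, 0.707, -0.001]
wrist_force: [-0.7, -0.7, -1.7]
opening: 0.415
[0.51535766 0.13752525 0.22762987] 0.4145176940548631 [-0.69353552 -0.71508383 -1.66619583]
```

View pics/w6.png

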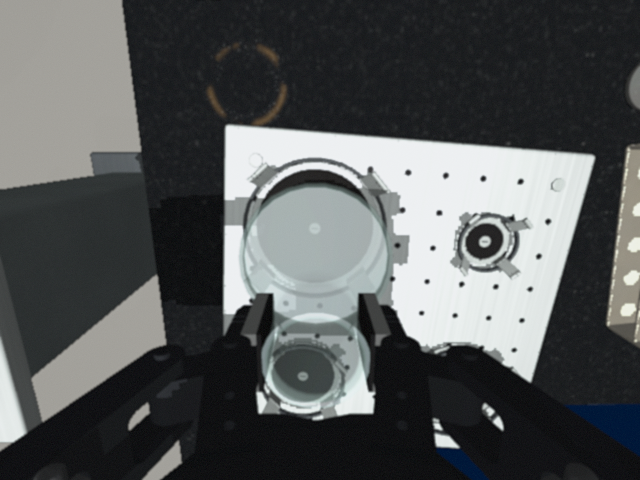

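```bash
python3 - <<'E'
from h import *
o=get_obs();c=camera('wrist')
for n,u,v in (('95',315,228.3),('31',485,241.5),('58',303,376)): print(n,ray(c,u,v,.084,o).round(4))
bz=o['eef_pos'][2]-.0764
im=cv2.imread('pics/w6.png')
cv2.polylines(im,[np.round(circ(c,o['eef_pos'][0]+.0005,o['eef_pos'][1],bz,.0475,o)*8).astype(int)],True,(0,0,255),1,cv2.LINE_AA,3)
cv2.polylines(im,[np.round(circ(c,.5155,.1385,.084,.0475,o)*8).astype(int)],True,(0,255,0),1,cv2.LINE_AA,3)
crop(im,220,140,420,290,4,'w6a')
E
```

```text
95 [0.5163 0.1391 0.084 ]
31 [0.6564 0.1281 0.084 ]
58 [ 0.5053 -0.0008  0.084 ]
```

View pics/w6a.png

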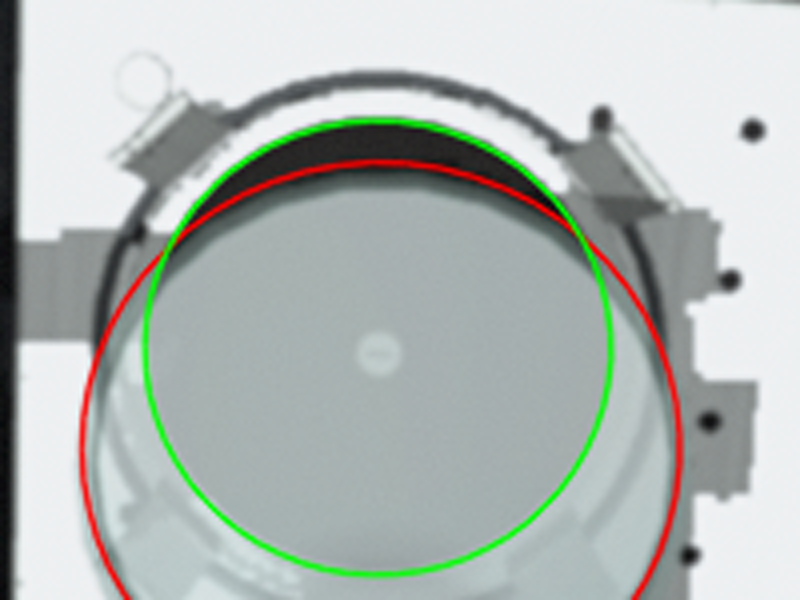

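```bash
python3 -m inch '[{"delta_pos":[0.15,0.1,0.5],"rotation":[0,0,0]},{"delta_pos":[0,0,1],"rotation":[0,0,0]},{"delta_pos":[0,0,1],"rotation":[0,0,0]},{"delta_pos":[0,0,1],"rotation":[0,0,0]},{"delta_pos":[0,0,1],"rotation":[0,0,0]},{"delta_pos":[0,0,0.8],"rotation":[0,0,0]},{"delta_pos":[0,0,0.5],"rotation":[0,0,0]},{"delta_pos":[0,0,0.3],"rotation":[0,0,0]},{"delta_pos":[0,0,0],"rotation":[0,0,0]},{"delta_pos":[0,0,0],"rotation":[0,0,0]}]'
python3 - <<'E'
from h import *
c,o=snap('wrist','w7');print(o['eef_pos'],o['opening'],o['wrist_force'],o['torque'])
c,o=snap('side','d7');crop(cv2.imread('pics/d7.png'),270,130,370,230,6,'d7a')
E
```

```text
time_s: 9.7
eef_pos: [0.517, 0.1397, 0.1676]
eef_rot: [0.0, 0.707, 0.707, 0.0]
wrist_force: [-0.1, -0.3, -1.3]
opening: 0.417
[0.5170252  0.13972398 0.16762806] 0.4170786219163055 [-0.1094477  -0.29587356 -1.28352777] [-0.05322113  0.01759781 -0.02301071]
```

View pics/w7.png

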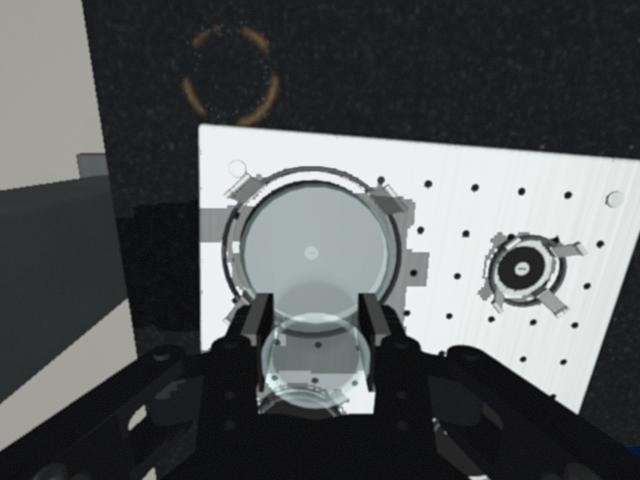

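View pics/d7a.png

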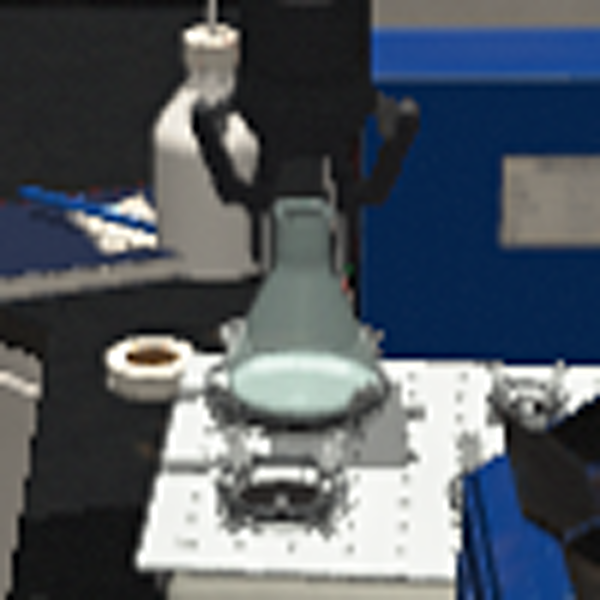

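```bash
python3 -m inch '[{"delta_pos":[0,-0.2,0],"rotation":[0,0,0]},{"delta_pos":[0,0,0.2],"rotation":[0,0,0]},{"delta_pos":[0,0,0.2],"rotation":[0,0,0]},{"delta_pos":[0,0,0.2],"rotation":[0,0,0]},{"delta_pos":[0,0,0.1],"rotation":[0,0,0]},{"delta_pos":[0,0,0],"rotation":[0,0,0]},{"delta_pos":[0,0,0],"rotation":[0,0,0]}]'

```

```text
time_s: 10.5
eef_pos: [0.5147, 0.1398, 0.1605]
eef_rot: [-0.0, 0.707, 0.707, -0.0]
wrist_force: [-2.7, 0.5, 2.9]
opening: 0.415
```

```bash
python3 -m inch '[{"delta_pos":[0,0,0],"rotation":[0,0,0]},{"delta_pos":[0,0,0],"rotation":[0,0,0]},{"delta_pos":[0,0,0],"rotation":[0,0,0]},{"delta_pos":[0,0,0],"rotation":[0,0,0]},{"delta_pos":[0,0,0],"rotation":[0,0,0]}]' 6
python3 - <<'E'
from h import *
c,o=snap('wrist','w8');print(o['eef_pos'],o['opening'],o['wrist_force'],o['torque'])
c,o=snap('side','d8');crop(cv2.imread('pics/d8.png'),270,130,370,230,6,'d8a')
E
```

```text
time_s: 11.0
eef_pos: [0.5148, 0.1397, 0.1603]
eef_rot: [0.0, 0.707, 0.707, 0.0]
wrist_force: [-1.0, 0.7, -0.1]
opening: 0.703
[0.51479624 0.13967164 0.16027705] 0.7027745308912309 [-0.99560114  0.73895776 -0.05053891] [-0.01084352  0.04830373  0.00244718]
```

View pics/w8.png

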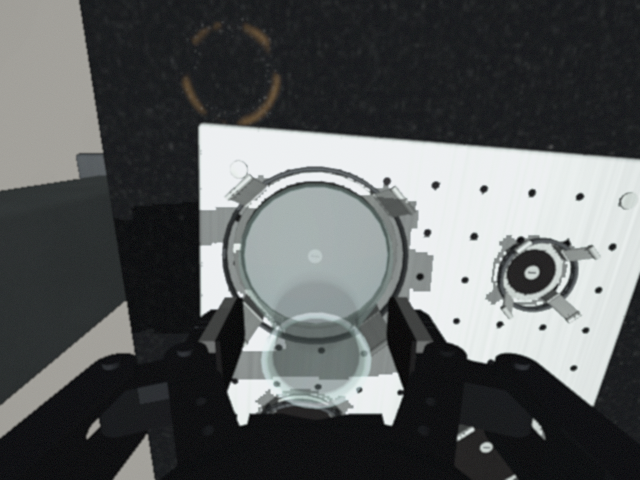

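View pics/d8a.png

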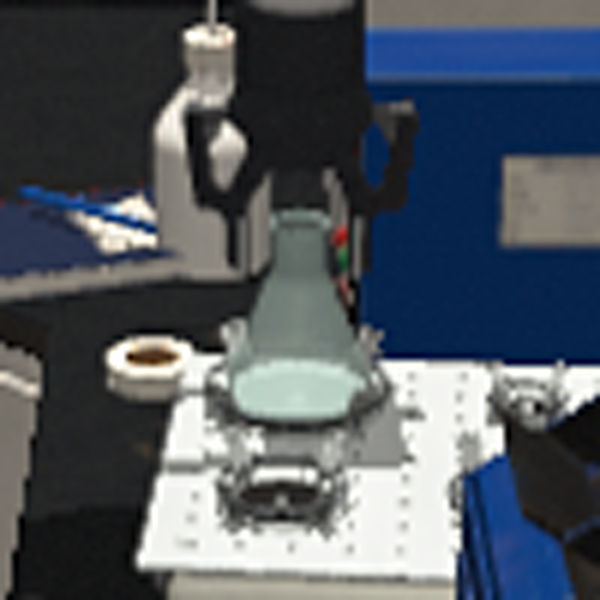

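```bash
python3 -m inch '[{"delta_pos":[0,0,-0.5],"rotation":[0,0,0]},{"delta_pos":[0,0,-1.5],"rotation":[0,0,0]},{"delta_pos":[0,0,-2.5],"rotation":[0,0,0]},{"delta_pos":[0,0,-3.5],"rotation":[0,0,0]},{"delta_pos":[0,0,-3.5],"rotation":[0,0,0]},{"delta_pos":[-1,0,-3],"rotation":[0,0,0]},{"delta_pos":[-2,0,-2],"rotation":[0,0,0]},{"delta_pos":[-3,0,-0.5],"rotation":[0,0,0]},{"delta_pos":[-4,0,0],"rotation":[0,0,0]},{"delta_pos":[-4,0,0],"rotation":[0,0,0]}]' 7 && python3 -m inch '[{"delta_pos":[-4.5,0,0],"rotation":[0,0,0]},{"delta_pos":[-4.5,0,0],"rotation":[0,0,0]},{"delta_pos":[-4.5,0,0],"rotation":[0,0,0]},{"delta_pos":[-4.5,0.2,0],"rotation":[0,0,0]},{"delta_pos":[-4.5,0.2,0],"rotation":[0,0,0]},{"delta_pos":[-4.5,0.3,0],"rotation":[0,0,0]},{"delta_pos":[-4.5,0.3,0],"rotation":[0,0,0]},{"delta_pos":[-4.5,0.3,0],"rotation":[0,0,0]},{"delta_pos":[-4,0.4,0],"rotation":[0,0,0]},{"delta_pos":[-2,0,0],"rotation":[0,0,0]}]'
python3 - <<'E'
from h import *
c,o=snap('wrist','w9');print(o['eef_pos'],o['opening'],o['wrist_force'])
E
```

```text
time_s: 12.1
eef_pos: [0.5147, -0.0013, 0.3313]
eef_rot: [0.001, 0.707, 0.708, 0.0]
wrist_force: [0.7, 1.1, 0.1]
opening: 0.818
time_s: 13.1
eef_pos: [0.5311, -0.4237, 0.3298]
eef_rot: [-0.0, 0.708, 0.706, -0.0]
wrist_force: [-0.5, 0.7, -0.0]
opening: 0.819
[ 0.53105253 -0.42370882  0.32976988] 0.8188253030527047 [-0.47045694  0.67642917 -0.0386555 ]
```

View pics/w9.png

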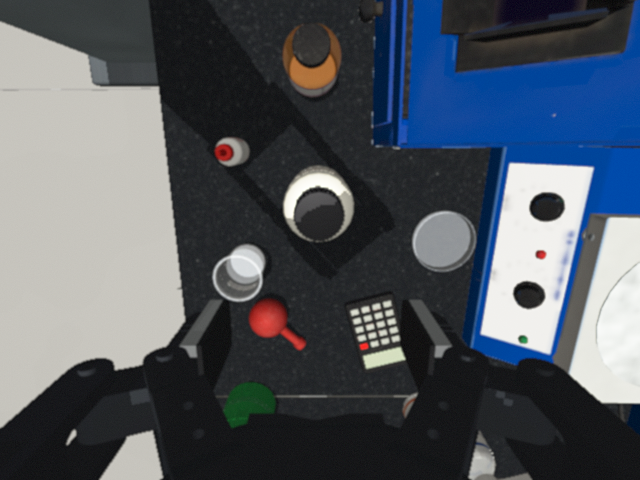

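```bash
python3 - <<'E'
from h import *
o=get_obs();c=camera('wrist')
print(ray(c,319,215.5,.148,o),ray(c,315,43,.126,o),ray(c,224,152.5,.085,o))
im=cv2.imread('pics/w9.png')
p=ray(c,319,215.5,.148,o)
for z,r in ((.148,.023),(.098,.037)):
    cv2.polylines(im,[np.round(circ(c,p[0],p[1],z,r,o)*8).astype(int)],True,(0,0,255),1,cv2.LINE_AA,3)
crop(im,260,150,380,260,5,'w9a')
E
```

```text
[ 0.53458651 -0.42070587  0.148     ] [ 0.53131755 -0.27477355  0.126     ] [ 0.43654882 -0.36663502  0.085     ]
```

View pics/w9a.png

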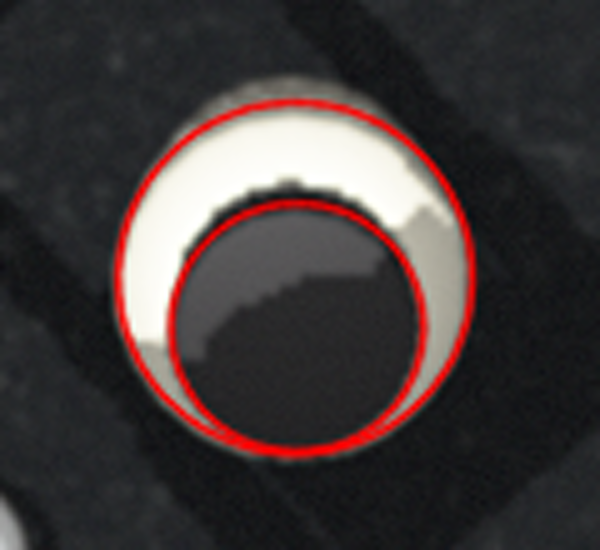

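```bash
python3 -m inch '[{"delta_pos":[0.15,0.15,1.5],"rotation":[0,0,0]},{"delta_pos":[0.15,0.2,3],"rotation":[0,0,0]},{"delta_pos":[0,0,3.5],"rotation":[0,0,0]},{"delta_pos":[0,0,3.5],"rotation":[0,0,0]},{"delta_pos":[0,0,3],"rotation":[0,0,0]},{"delta_pos":[0,0,2.5],"rotation":[0,0,0]},{"delta_pos":[0,0,2],"rotation":[0,0,0]},{"delta_pos":[0,0,1.5],"rotation":[0,0,0]},{"delta_pos":[0,0,0.7],"rotation":[0,0,0]},{"delta_pos":[0,0,0],"rotation":[0,0,0]}]'
python3 - <<'E'
from h import *
c,o=snap('wrist','w10');print(o['eef_pos'],o['opening'],o['wrist_force'])
c,o=snap('side','d10');crop(cv2.imread('pics/d10.png'),270,210,400,330,5,'d10a')
E
```

```text
time_s: 14.2
eef_pos: [0.5351, -0.4161, 0.1173]
eef_rot: [-0.001, 0.707, 0.707, 0.0]
wrist_force: [-0.4, -0.1, 0.8]
opening: 0.818
[ 0.53507816 -0.41612533  0.11733676] 0.8182745557359847 [-0.41189446 -0.06480304  0.77032937]
```

View pics/w10.png

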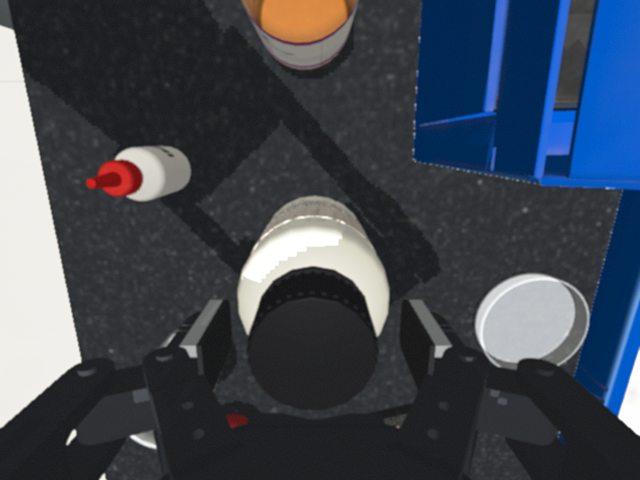

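View pics/d10a.png

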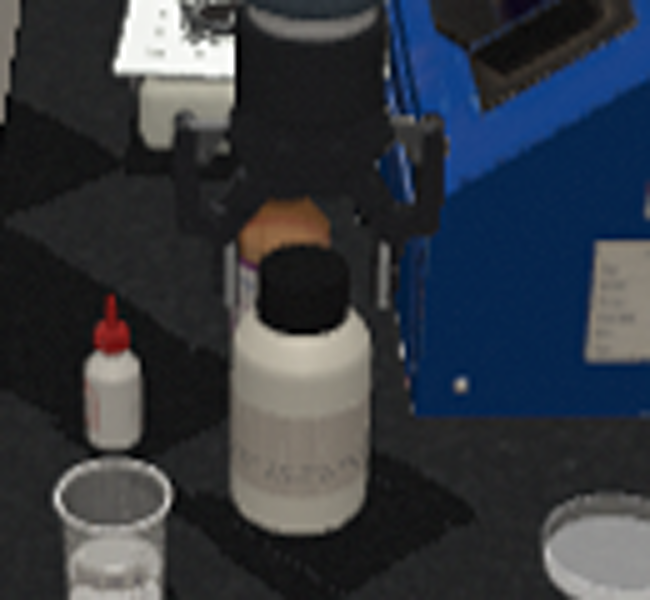

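```bash
python3 - <<'E'
from h import *
o=get_obs();c=camera('wrist');print(o['eef_pos'])
im=cv2.imread('pics/w10.png')
for x,y,col in ((.5345,-.4207,(0,0,255)),(.5345,-.4187,(0,255,0))):
  for z,r in ((.148,.023),(.098,.037)):
    cv2.polylines(im,[np.round(circ(c,x,y,z,r,o)*8).astype(int)],True,col,1,cv2.LINE_AA,3)
crop(im,220,180,420,430,3,'w10a')
E
```

```text
[ 0.53582979 -0.41746002  0.11936899]
```

View pics/w10a.png

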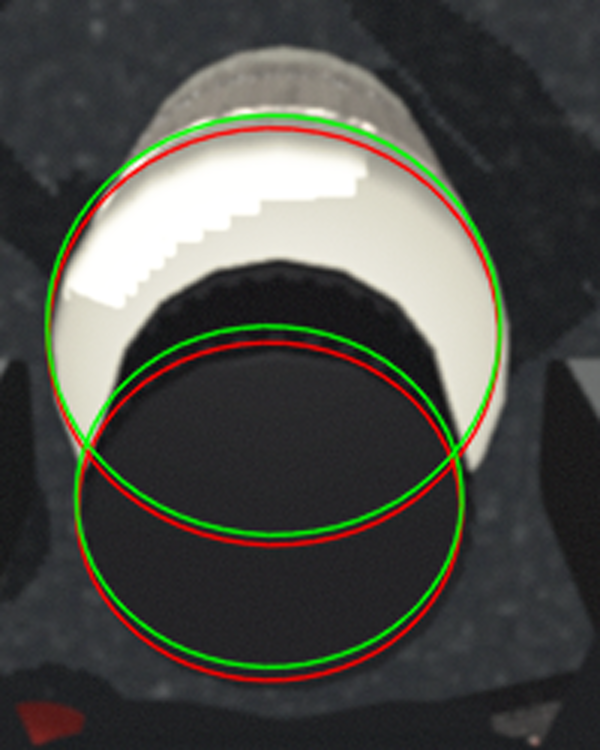

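```bash
python3 -m inch '[{"delta_pos":[-0.3,0,0],"rotation":[0,0,0]},{"delta_pos":[0,0,0],"rotation":[0,0,0]}]' && python3 -m inch '[{"delta_pos":[0,0,0],"rotation":[0,0,0]},{"delta_pos":[0,0,0],"rotation":[0,0,0]},{"delta_pos":[0,0,0],"rotation":[0,0,0]},{"delta_pos":[0,0,0],"rotation":[0,0,0]},{"delta_pos":[0,0,0],"rotation":[0,0,0]},{"delta_pos":[0,0,0],"rotation":[0,0,0]},{"delta_pos":[0,0,0],"rotation":[0,0,0]},{"delta_pos":[0,0,0],"rotation":[0,0,0]}]' 0
python3 - <<'E'
from h import *
c,o=snap('side','d11');crop(cv2.imread('pics/d11.png'),270,210,400,330,5,'d11a')
E
```

```text
time_s: 14.55
eef_pos: [0.5356, -0.4212, 0.1194]
eef_rot: [0.001, 0.707, 0.707, -0.0]
wrist_force: [-1.1, 0.1, -0.9]
opening: 0.819
time_s: 15.35
eef_pos: [0.5353, -0.4207, 0.1189]
eef_rot: [0.0, 0.707, 0.707, -0.0]
wrist_force: [-1.8, -0.7, 5.9]
opening: 0.524
```

View pics/d11a.png

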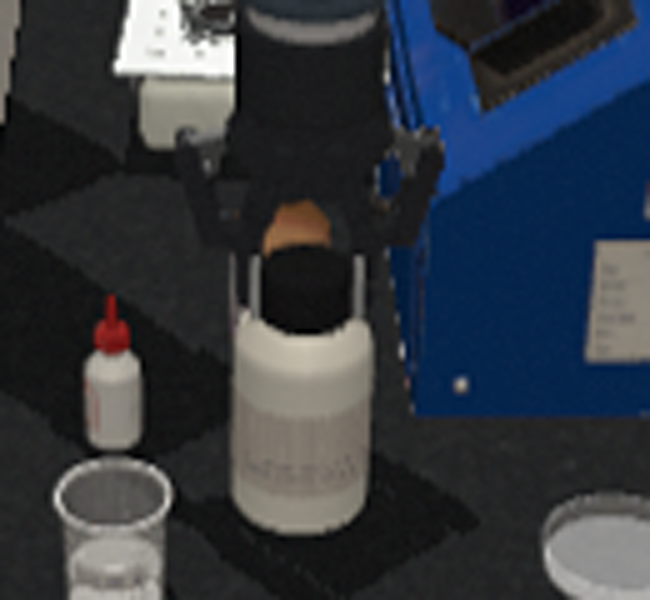

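```bash
python3 -m inch '[{"delta_pos":[0,0,-0.5],"rotation":[0,0,0]},{"delta_pos":[0,0,-1],"rotation":[0,0,0]},{"delta_pos":[0,0,-1.5],"rotation":[0,0,0]},{"delta_pos":[0,0,-2],"rotation":[0,0,0]},{"delta_pos":[0,0,-2.5],"rotation":[0,0,0]},{"delta_pos":[0,0,-2.5],"rotation":[0,0,0]},{"delta_pos":[0,0,-2.5],"rotation":[0,0,0]},{"delta_pos":[0,0,-2],"rotation":[0,0,0]},{"delta_pos":[0,0,-1],"rotation":[0,0,0]},{"delta_pos":[0,0,-0.5],"rotation":[0,0,0]}]' && python3 -m inch '[{"delta_pos":[1,-0.3,0],"rotation":[0,0,0]},{"delta_pos":[2,-0.5,0],"rotation":[0,0,0]},{"delta_pos":[2.5,-0.5,0],"rotation":[0,0,0]},{"delta_pos":[2.5,-0.5,0],"rotation":[0,0,0]},{"delta_pos":[2.5,-0.5,0],"rotation":[0,0,0]},{"delta_pos":[2.5,-0.5,0],"rotation":[0,0,0]},{"delta_pos":[2.5,-0.5,0],"rotation":[0,0,0]},{"delta_pos":[2.5,-0.2,0],"rotation":[0,0,0]},{"delta_pos":[2.5,0,0],"rotation":[0,0,0]},{"delta_pos":[2.5,0,0],"rotation":[0,0,0]}]' && python3 -m inch '[{"delta_pos":[2.5,0,0],"rotation":[0,0,0]},{"delta_pos":[2.5,0,0],"rotation":[0,0,0]},{"delta_pos":[2.5,0,0],"rotation":[0,0,0]},{"delta_pos":[2.5,0,0],"rotation":[0,0,0]},{"delta_pos":[2.5,0,0],"rotation":[0,0,0]},{"delta_pos":[2.5,0,0],"rotation":[0,0,0]},{"delta_pos":[2,0,0],"rotation":[0,0,0]},{"delta_pos":[0.9,0,0],"rotation":[0,0,0]},{"delta_pos":[0,0,0],"rotation":[0,0,0]},{"delta_pos":[0,0,0],"rotation":[0,0,0]}]'
python3 - <<'E'
from h import *
c,o=snap('wrist','w12');print(o['eef_pos'],o['opening'],o['wrist_force'])
E
```

```text
time_s: 16.4
eef_pos: [0.5356, -0.4205, 0.2801]
eef_rot: [0.001, 0.707, 0.707, -0.0]
wrist_force: [-0.5, 0.6, -2.8]
opening: 0.523
time_s: 17.4
eef_pos: [0.499, -0.1882, 0.2767]
eef_rot: [-0.001, 0.707, 0.707, -0.0]
wrist_force: [-0.2, -0.6, -2.0]
opening: 0.527
time_s: 18.4
eef_pos: [0.4999, -0.0116, 0.2778]
eef_rot: [-0.0, 0.707, 0.707, -0.0]
wrist_force: [0.3, 0.1, -2.6]
opening: 0.524
[ 0.49991374 -0.01163334  0.27777998] 0.524122322146423 [ 0.28335296  0.08060081 -2.59687158]
```

View pics/w12.png

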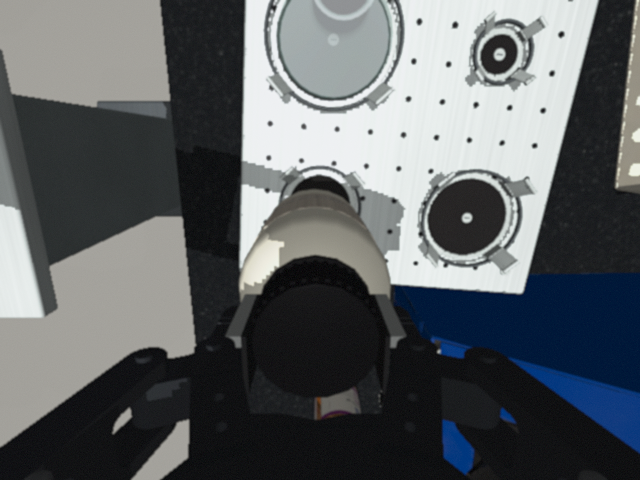

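```bash
python3 - <<'E'
from h import *
o=get_obs();c=camera('wrist');print(o['eef_pos'])
for n,u,v in (('74',467,217.7),('31',499.5,54.5),('95',333.5,40)): print(n,ray(c,u,v,.084,o).round(4))
bz=o['eef_pos'][2]-.119
im=cv2.imread('pics/w12.png')
for z,r in ((.148,.023),(.098,.037),(0,.037)):
    cv2.polylines(im,[np.round(circ(c,o['eef_pos'][0],o['eef_pos'][1],bz+z,r,o)*8).astype(int)],True,(0,0,255),1,cv2.LINE_AA,3)
crop(im,220,160,420,410,3,'w12a')
E
```

```text
[ 0.50003548 -0.01196818  0.27789386]
74 [ 0.6447 -0.0114  0.084 ]
31 [0.6555 0.1283 0.084 ]
95 [0.5158 0.1391 0.084 ]
```

View pics/w12a.png

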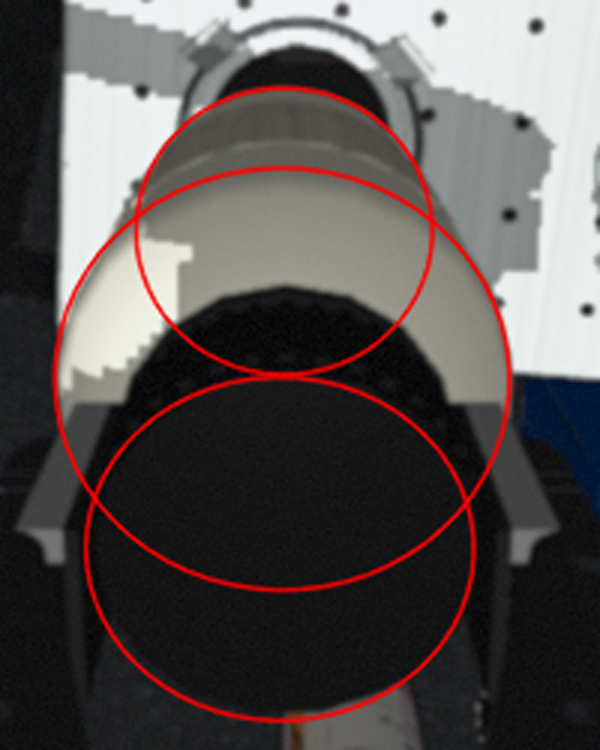

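```bash
python3 -m inch '[{"delta_pos":[0,1,0],"rotation":[0,0,0]},{"delta_pos":[0,2,0],"rotation":[0,0,0]},{"delta_pos":[0,2.5,0],"rotation":[0,0,0]},{"delta_pos":[0,2.5,0],"rotation":[0,0,0]},{"delta_pos":[0,2.5,0.5],"rotation":[0,0,0]},{"delta_pos":[0,2.4,1],"rotation":[0,0,0]},{"delta_pos":[0,1.5,1],"rotation":[0,0,0]},{"delta_pos":[0,0,0.7],"rotation":[0,0,0]},{"delta_pos":[0,0,0.2],"rotation":[0,0,0]},{"delta_pos":[0,0,0],"rotation":[0,0,0]}]'
python3 - <<'E'
from h import *
c,o=snap('wrist','w13');print(o['eef_pos'],o['opening'],o['wrist_force'])
bz=o['eef_pos'][2]-.119
im=cv2.imread('pics/w13.png')
cv2.polylines(im,[np.round(circ(c,o['eef_pos'][0],o['eef_pos'][1],bz,.037,o)*8).astype(int)],True,(0,0,255),1,cv2.LINE_AA,3)
cv2.polylines(im,[np.round(circ(c,.6445,-.012,.084,.037,o)*8).astype(int)],True,(0,255,0),1,cv2.LINE_AA,3)
cv2.polylines(im,[np.round(circ(c,.6445,-.012,.112,.05,o)*8).astype(int)],True,(255,255,0),1,cv2.LINE_AA,3)
cv2.imwrite('pics/w13a.png',im)
c,o=snap('scene','s13');c,o=snap('side','d13')
crop(cv2.imread('pics/s13.png'),180,170,380,320,4,'s13a')
E
```

```text
time_s: 19.5
eef_pos: [0.6436, -0.0115, 0.2438]
eef_rot: [-0.001, 0.707, 0.707, -0.0]
wrist_force: [-0.5, 0.9, -1.8]
opening: 0.527
[ 0.6435922  -0.01151427  0.24375107] 0.5269149257393168 [-0.51523364  0.89762943 -1.84230066]
```

View pics/w13a.png

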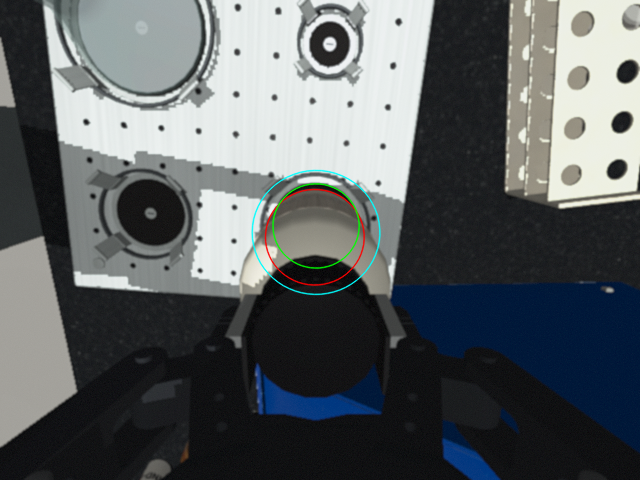

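View pics/s13a.png

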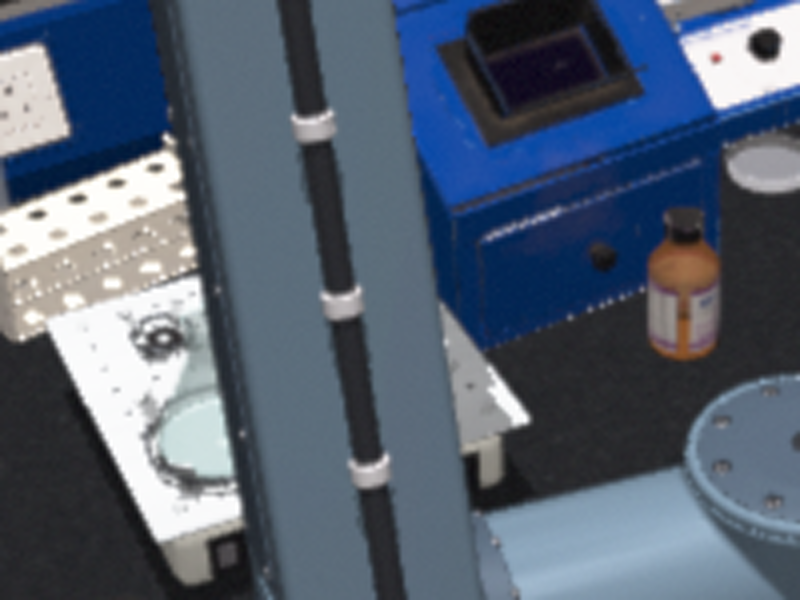

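```bash
python3 - <<'E'
from h import *
o=get_obs();c=camera('wrist');print(o['eef_pos'])
P={n:ray(c,u,v,.084,o) for n,u,v in (('31',330,44),('58',150.5,213),('95',141.5,28))}
print(P, P['31']+P['58']-P['95'])
im=cv2.imread('pics/w13.png');crop(im,230,160,400,300,5,'w13b')
E
```

```text
[ 0.64420532 -0.01144118  0.24528745]
{'31': array([0.65621859, 0.1290135 , 0.084     ]), '58': array([ 5.04749105e-01, -3.74583372e-04,  8.40000000e-02]), '95': array([0.51558319, 0.13945028, 0.084     ])} [ 0.64538451 -0.01081137  0.084     ]
```

View pics/w13b.png

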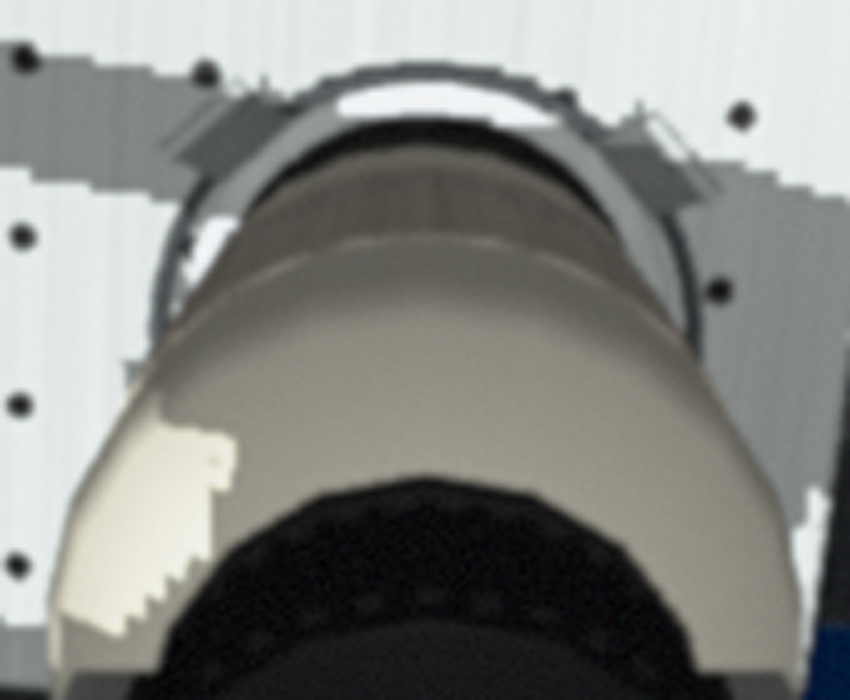

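```bash
python3 -m inch '[{"delta_pos":[0,0,0.5],"rotation":[0,0,0]},{"delta_pos":[0,0,0.8],"rotation":[0,0,0]},{"delta_pos":[0,0,0.8],"rotation":[0,0,0]},{"delta_pos":[0,0,0.7],"rotation":[0,0,0]},{"delta_pos":[0,0,0.5],"rotation":[0,0,0]},{"delta_pos":[0,0,0.2],"rotation":[0,0,0]},{"delta_pos":[0,0,0],"rotation":[0,0,0]},{"delta_pos":[0,0,0],"rotation":[0,0,0]}]' && python3 -m inch '[{"delta_pos":[0,0,0.2],"rotation":[0,0,0]},{"delta_pos":[0,0,0.2],"rotation":[0,0,0]},{"delta_pos":[0,0,0.2],"rotation":[0,0,0]},{"delta_pos":[0,0,0.1],"rotation":[0,0,0]},{"delta_pos":[0,0,0],"rotation":[0,0,0]},{"delta_pos":[0,0,0],"rotation":[0,0,0]}]'
python3 - <<'E'
from h import *
c,o=snap('wrist','w14');print(o['eef_pos'],o['opening'],o['wrist_force'])
c,o=snap('side','d14')
crop(cv2.imread('pics/d14.png'),280,140,440,260,5,'d14a')
E
```

```text
time_s: 20.5
eef_pos: [0.6445, -0.0114, 0.2096]
eef_rot: [0.0, 0.707, 0.707, 0.0]
wrist_force: [-0.3, -0.2, -2.4]
opening: 0.526
time_s: 21.1
eef_pos: [0.6443, -0.0113, 0.2029]
eef_rot: [0.0, 0.707, 0.707, 0.0]
wrist_force: [-2.0, -0.3, 4.8]
opening: 0.526
[ 0.64434698 -0.01134491  0.20292942] 0.5262761726829318 [-2.03926696 -0.31524383  4.76651639]
```

View pics/w14.png

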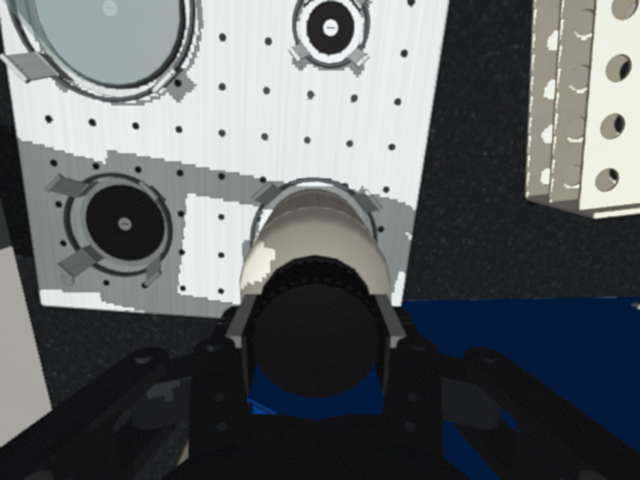

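View pics/d14a.png

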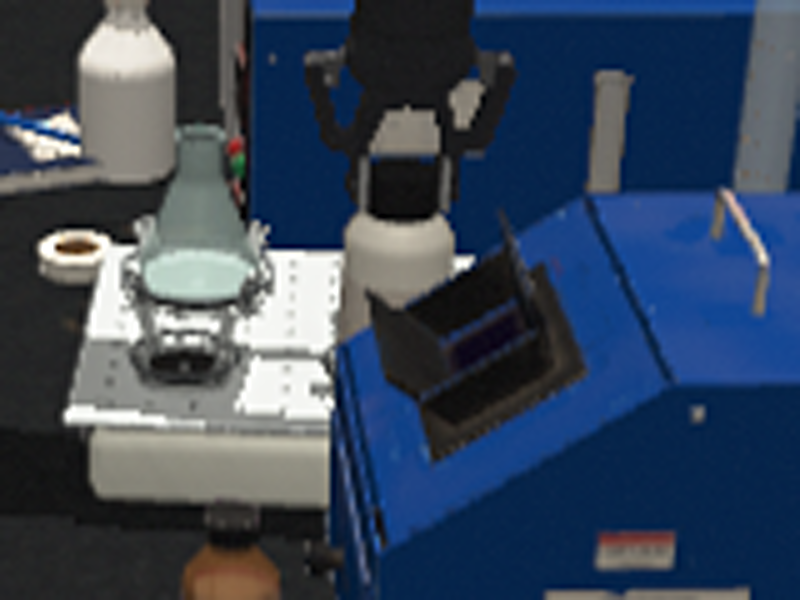

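```bash
python3 -m inch '[{"delta_pos":[0,0,0],"rotation":[0,0,0]},{"delta_pos":[0,0,0],"rotation":[0,0,0]},{"delta_pos":[0,0,0],"rotation":[0,0,0]},{"delta_pos":[0,0,0],"rotation":[0,0,0]},{"delta_pos":[0,0,0],"rotation":[0,0,0]}]' 6.5 && python3 -m inch '[{"delta_pos":[0,0,-0.5],"rotation":[0,0,0]},{"delta_pos":[0,0,-1.5],"rotation":[0,0,0]},{"delta_pos":[0,0,-2.5],"rotation":[0,0,0]},{"delta_pos":[0,0,-3],"rotation":[0,0,0]},{"delta_pos":[0,0,-3],"rotation":[0,0,0]},{"delta_pos":[0,0,-2.5],"rotation":[0,0,0]},{"delta_pos":[0,0,-1.5],"rotation":[0,0,0]},{"delta_pos":[0,-1,-0.5],"rotation":[0,0,0]},{"delta_pos":[0,-1,0],"rotation":[0,0,0]}]'
python3 - <<'E'
from h import *
c,o=snap('wrist','w15');print(o['eef_pos'],o['opening'],o['wrist_force'])
E
```

```text
time_s: 21.7
eef_pos: [0.6443, -0.0113, 0.2021]
eef_rot: [-0.0, 0.707, 0.707, -0.0]
wrist_force: [0.4, -0.4, -1.0]
opening: 0.761
time_s: 22.6
eef_pos: [0.6236, -0.0113, 0.3525]
eef_rot: [0.0, 0.707, 0.707, 0.0]
wrist_force: [-0.5, 1.5, 0.4]
opening: 0.758
[ 0.62358288 -0.01130476  0.35253801] 0.7579109066569257 [-0.541411    1.45980832  0.39926978]
```

View pics/w15.png

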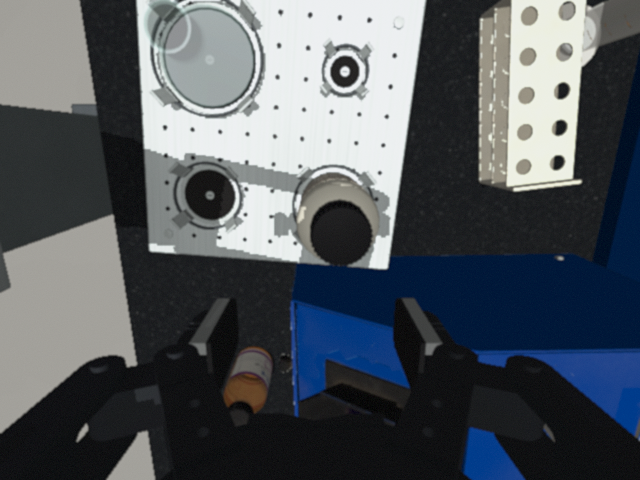

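```bash
python3 -m inch '[{"delta_pos":[-1,-1.5,0],"rotation":[0,0,0]},{"delta_pos":[-2,-2,0],"rotation":[0,0,0]},{"delta_pos":[-3,-2,0],"rotation":[0,0,0]},{"delta_pos":[-4,-2,0],"rotation":[0,0,0]},{"delta_pos":[-4,-1.5,0],"rotation":[0,0,0]},{"delta_pos":[-4,-0.5,0.5],"rotation":[0,0,0]},{"delta_pos":[-4,0,1.5],"rotation":[0,0,0]},{"delta_pos":[-3,0,1.5],"rotation":[0,0,0]},{"delta_pos":[-1.3,0,1],"rotation":[0,0,0]},{"delta_pos":[0,0,0],"rotation":[0,0,0]}]' 6
python3 - <<'E'
from h import *
c,o=snap('wrist','w16');print(o['eef_pos'],o['opening'],o['wrist_force'])
E
```

```text
time_s: 23.65
eef_pos: [0.5275, -0.2746, 0.3038]
eef_rot: [-0.003, 0.708, 0.706, -0.0]
wrist_force: [-0.2, 0.6, 0.1]
opening: 0.704
[ 0.52754225 -0.2746103   0.30381076] 0.7040580587933768 [-0.15710587  0.59438484  0.10259406]
```

View pics/w16.png

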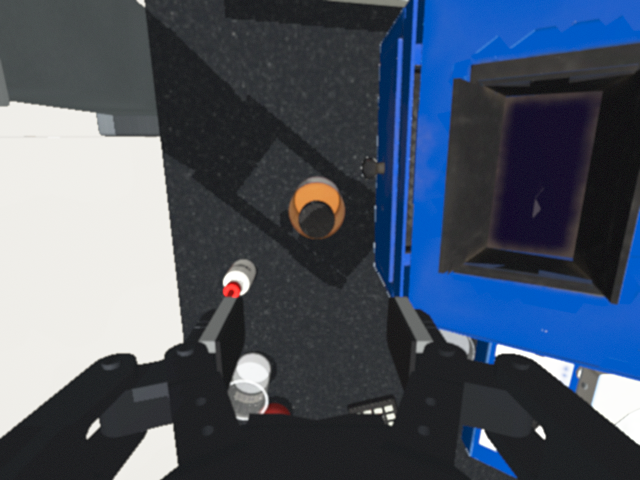

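```bash
python3 - <<'E'
from h import *
o=get_obs();c=camera('wrist');print(o['eef_pos'])
p=ray(c,317,219,.126,o);print(p,'knob',ray(c,364,169,.1,o),ray(c,364,169,.15,o),'drop',ray(c,231,291,.09,o))
im=cv2.imread('pics/w16.png')
for z,r in ((.126,.017),(.08,.029),(0,.029)):
    cv2.polylines(im,[np.round(circ(c,p[0],p[1],z,r,o)*8).astype(int)],True,(0,0,255),1,cv2.LINE_AA,3)
crop(im,260,150,400,260,5,'w16a')
E
```

```text
[ 0.52832638 -0.27363578  0.30542816]
[ 0.53027623 -0.27086927  0.126     ] knob [ 0.57467166 -0.22807512  0.1       ] [ 0.56819472 -0.22468319  0.15      ] drop [ 0.43841751 -0.35685628  0.09      ]
```

View pics/w16a.png

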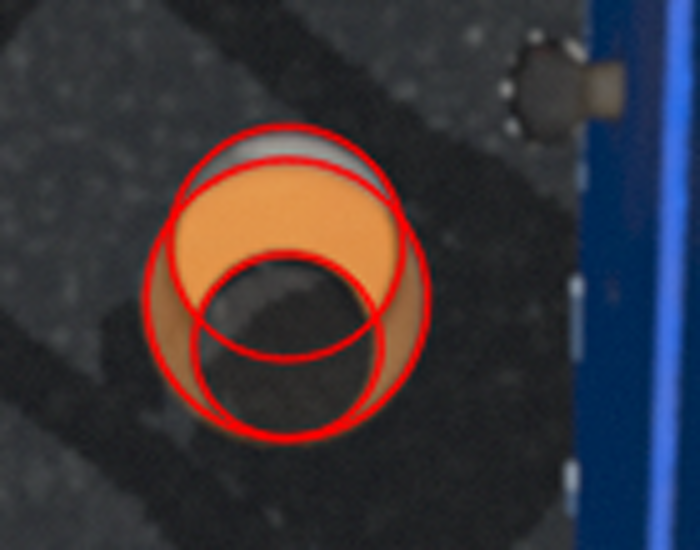

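```bash
python3 -m inch '[{"delta_pos":[0.15,0.15,1.5],"rotation":[0,0,0]},{"delta_pos":[0,0,2.5],"rotation":[0,0,0]},{"delta_pos":[0,0,3],"rotation":[0,0,0]},{"delta_pos":[0,0,3],"rotation":[0,0,0]},{"delta_pos":[0,0,3],"rotation":[0,0,0]},{"delta_pos":[0,0,2.5],"rotation":[0,0,0]},{"delta_pos":[0,0,2],"rotation":[0,0,0]},{"delta_pos":[0,0,1.5],"rotation":[0,0,0]},{"delta_pos":[0,0,0],"rotation":[0,0,0]},{"delta_pos":[0,0,0],"rotation":[0,0,0]}]' 5.5
python3 - <<'E'
from h import *
c,o=snap('wrist','w17');print(o['eef_pos'],o['opening'],o['wrist_force'])
c,o=snap('side','d17');crop(cv2.imread('pics/d17.png'),270,190,400,310,5,'d17a')
print(get_obs()['eef_pos'])
E
```

```text
time_s: 24.75
eef_pos: [0.5312, -0.2724, 0.1178]
eef_rot: [0.0, 0.707, 0.707, 0.0]
wrist_force: [0.3, -0.4, 1.0]
opening: 0.641
[ 0.53123086 -0.27237751  0.117783  ] 0.6413715850545432 [ 0.25481541 -0.42302714  1.00501328]
[ 0.53172193 -0.27317463  0.11881422]
```

View pics/w17.png

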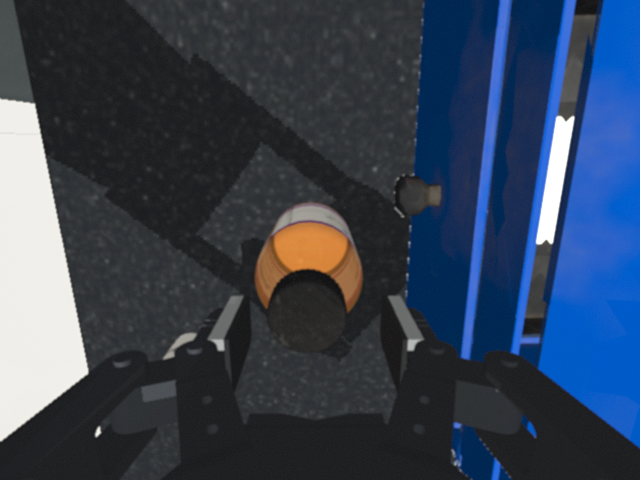

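View pics/d17a.png

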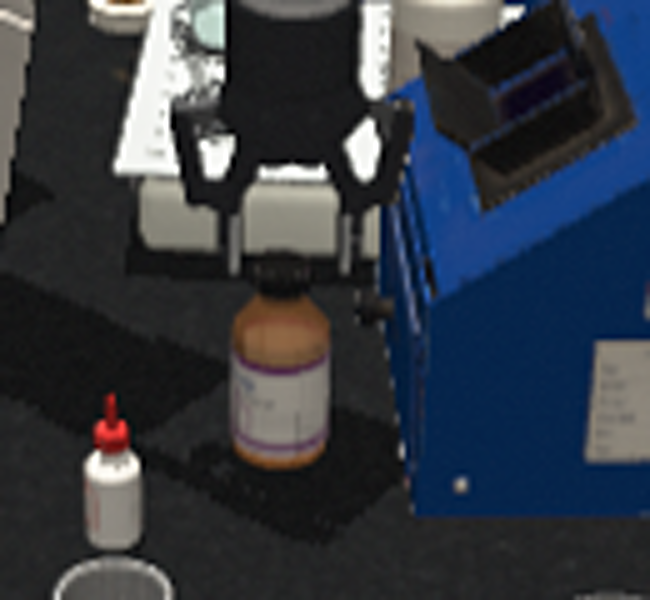

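```bash
python3 - <<'E'
from h import *
o=get_obs();c=camera('wrist');print(o['eef_pos'],ray(c,308,311,.126,o))
E
python3 -m inch '[{"delta_pos":[0,-0.25,0.3],"rotation":[0,0,0]},{"delta_pos":[0,0,0.5],"rotation":[0,0,0]},{"delta_pos":[0,0,0.5],"rotation":[0,0,0]},{"delta_pos":[0,0,0.1],"rotation":[0,0,0]},{"delta_pos":[0,0,0],"rotation":[0,0,0]}]'
```

```text
[ 0.53172193 -0.27317463  0.11881422] [ 0.52956395 -0.27052286  0.126     ]
time_s: 25.4
eef_pos: [0.528, -0.2726, 0.1027]
eef_rot: [-0.0, 0.707, 0.707, -0.0]
wrist_force: [-0.1, 0.1, -0.3]
opening: 0.649
```

```bash
python3 -m inch '[{"delta_pos":[0.15,0.1,0],"rotation":[0,0,0]},{"delta_pos":[0,0,0],"rotation":[0,0,0]}]' && python3 -m inch '[{"delta_pos":[0,0,0],"rotation":[0,0,0]},{"delta_pos":[0,0,0],"rotation":[0,0,0]},{"delta_pos":[0,0,0],"rotation":[0,0,0]},{"delta_pos":[0,0,0],"rotation":[0,0,0]},{"delta_pos":[0,0,0],"rotation":[0,0,0]},{"delta_pos":[0,0,0],"rotation":[0,0,0]},{"delta_pos":[0,0,0],"rotation":[0,0,0]},{"delta_pos":[0,0,0],"rotation":[0,0,0]}]' 0
python3 - <<'E'
from h import *
c,o=snap('side','d18');crop(cv2.imread('pics/d18.png'),270,190,400,310,5,'d18a')
print(get_obs()['eef_pos'])
E
```

```text
time_s: 25.6
eef_pos: [0.5295, -0.2712, 0.1035]
eef_rot: [0.0, 0.707, 0.707, 0.0]
wrist_force: [0.5, 0.6, -0.1]
opening: 0.644
time_s: 26.4
eef_pos: [0.5294, -0.2715, 0.1037]
eef_rot: [0.0, 0.707, 0.707, -0.0]
wrist_force: [-2.2, 0.6, 5.5]
opening: 0.374
[ 0.52935903 -0.27152111  0.10372035]
```

View pics/d18a.png

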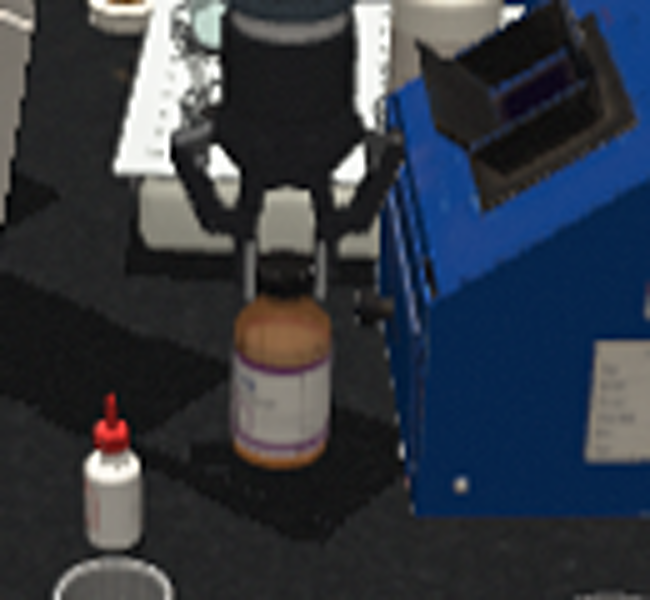

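```bash
python3 -m inch '[{"delta_pos":[0,0,-0.5],"rotation":[0,0,0]},{"delta_pos":[0,0,-1],"rotation":[0,0,0]},{"delta_pos":[0,0,-1.5],"rotation":[0,0,0]},{"delta_pos":[0,0,-2],"rotation":[0,0,0]},{"delta_pos":[0,0,-2.5],"rotation":[0,0,0]},{"delta_pos":[0,0,-2.5],"rotation":[0,0,0]},{"delta_pos":[0,0,-2.5],"rotation":[0,0,0]},{"delta_pos":[0,0,-1.5],"rotation":[0,0,0]},{"delta_pos":[0,0,-1],"rotation":[0,0,0]}]' && python3 -m inch '[{"delta_pos":[1,-0.3,0],"rotation":[0,0,0]},{"delta_pos":[2,-0.5,0],"rotation":[0,0,0]},{"delta_pos":[3,-0.5,0],"rotation":[0,0,0]},{"delta_pos":[3,-0.5,0],"rotation":[0,0,0]},{"delta_pos":[3,-0.5,0],"rotation":[0,0,0]},{"delta_pos":[3,-0.2,0],"rotation":[0,0,0]},{"delta_pos":[3,0,0],"rotation":[0,0,0]},{"delta_pos":[1.5,0,0],"rotation":[0,0,0]},{"delta_pos":[0,0,0],"rotation":[0,0,0]},{"delta_pos":[0,0,0],"rotation":[0,0,0]}]'
python3 - <<'E'
from h import *
c,o=snap('wrist','w19');print(o['eef_pos'],o['opening'],o['wrist_force'])
E
```

```text
time_s: 27.35
eef_pos: [0.5297, -0.2716, 0.2555]
eef_rot: [0.001, 0.707, 0.707, 0.0]
wrist_force: [0.8, 0.1, -2.9]
opening: 0.374
time_s: 28.35
eef_pos: [0.504, -0.0764, 0.2527]
eef_rot: [-0.0, 0.707, 0.707, -0.0]
wrist_force: [0.2, 0.0, -1.8]
opening: 0.377
[ 0.50398479 -0.07636305  0.25270462] 0.3766796433952604 [ 0.16936341  0.03729315 -1.84216351]
```

View pics/w19.png

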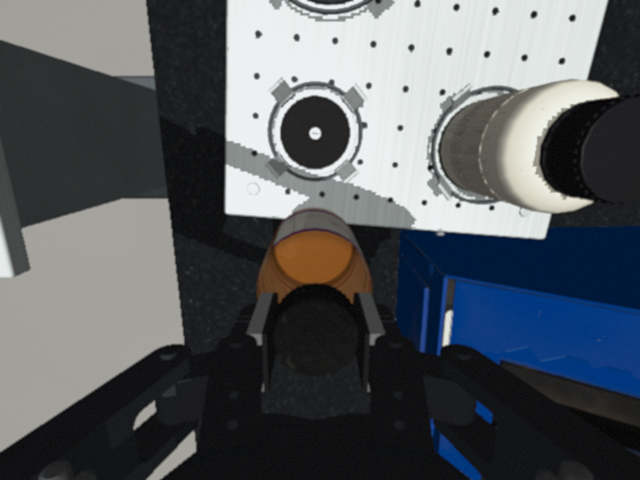

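```bash
python3 - <<'E'
from h import *
o=get_obs();c=camera('wrist');print(o['eef_pos'],ray(c,315.3,132.5,.084,o))
x,y,z=o['eef_pos'];bz=z-.1037
im=cv2.imread('pics/w19.png')
for h,r in ((.126,.017),(.08,.029),(0,.029)):
    cv2.polylines(im,[np.round(circ(c,x,y,bz+h,r,o)*8).astype(int)],True,(0,0,255),1,cv2.LINE_AA,3)
crop(im,240,190,400,390,4,'w19a')
E
```

```text
[ 0.50411802 -0.07689417  0.25285245] [5.04807638e-01 4.95903772e-05 8.40000000e-02]
```

View pics/w19a.png

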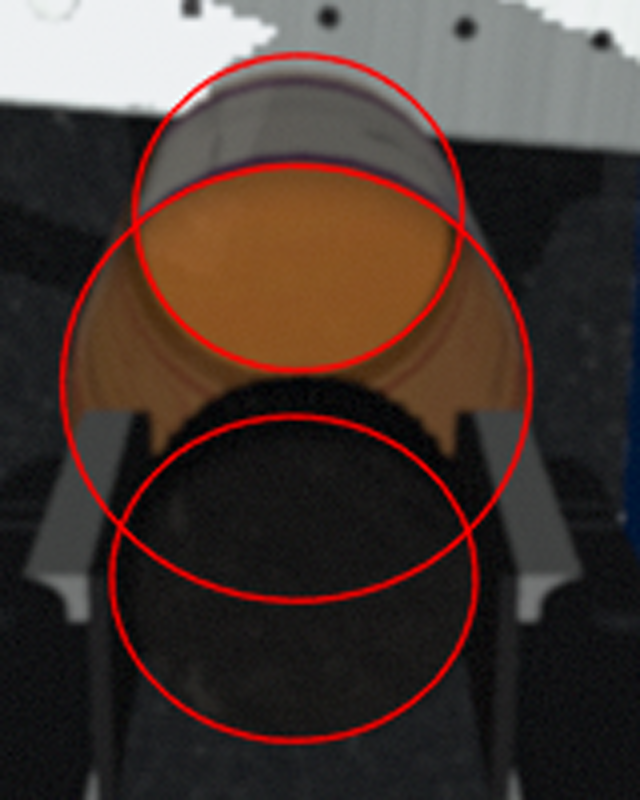

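```bash
python3 -m inch '[{"delta_pos":[1,0,0],"rotation":[0,0,0]},{"delta_pos":[2,0,0],"rotation":[0,0,0]},{"delta_pos":[2,0,0],"rotation":[0,0,0]},{"delta_pos":[1.8,0,0.5],"rotation":[0,0,0]},{"delta_pos":[1,0,0.8],"rotation":[0,0,0]},{"delta_pos":[0,0,0.7],"rotation":[0,0,0]},{"delta_pos":[0,0,0.4],"rotation":[0,0,0]},{"delta_pos":[0,0,0],"rotation":[0,0,0]},{"delta_pos":[0,0,0],"rotation":[0,0,0]}]'
python3 - <<'E'
from h import *
c,o=snap('wrist','w20');print(o['eef_pos'],o['opening'],o['wrist_force'])
c,o=snap('side','d20');crop(cv2.imread('pics/d20.png'),270,130,430,250,5,'d20a')
crop(cv2.imread('pics/w20.png'),220,150,420,300,4,'w20a')
E
```

```text
time_s: 29.35
eef_pos: [0.5043, 0.001, 0.2292]
eef_rot: [-0.0, 0.707, 0.707, -0.0]
wrist_force: [-0.3, -0.0, -1.3]
opening: 0.375
[0.50432461 0.00096745 0.22922779] 0.3751925997664396 [-0.29244598 -0.01826346 -1.34656779]
```

View pics/w20a.png

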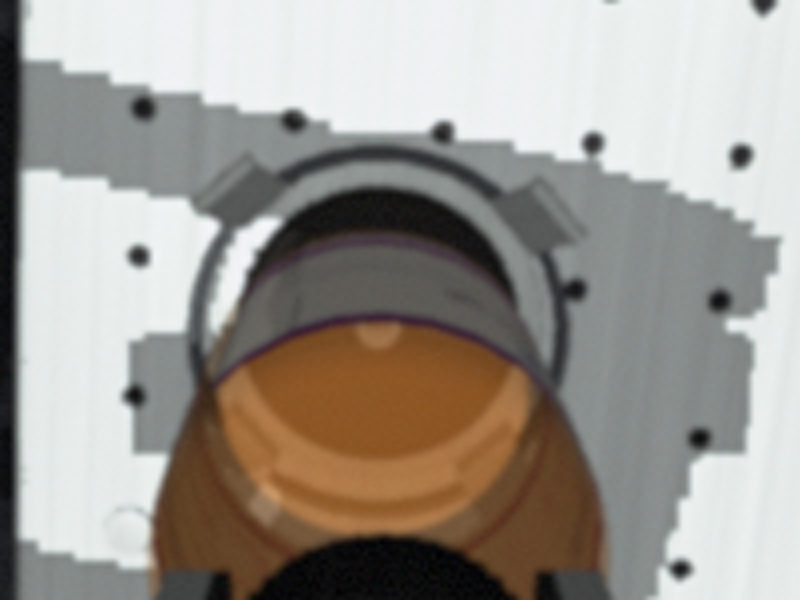

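View pics/d20a.png

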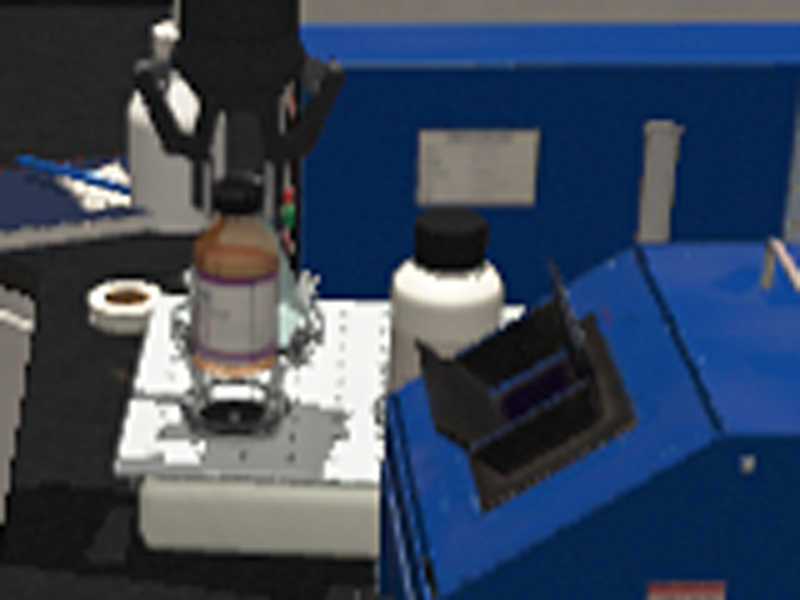

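```bash
python3 - <<'E'
from h import *
o=get_obs();c=camera('wrist');x,y,z=o['eef_pos'];print(o['eef_pos'])
for dy in (-.004,-.002,0,.002): print(dy,circ(c,x,y+dy,z-.1037,.029,o)[:,1].min(),circ(c,x,y+dy,z-.1037+.003,.029,o)[:,1].min())
# clamp: ring outer via fit; leg tips
print(circ(c,.5045,-.0003,.084,.029,o)[:,1].min())
E
```

```text
[0.50450907 0.00109538 0.22959168]
-0.004 209.1473516489428 209.9356556390477
-0.002 206.27291437342575 207.0292904404431
0 203.38559124479343 204.10974310727318
0.002 200.48529541914544 201.1769237521896
196.53256449417464
```

```bash
python3 -m inch '[{"delta_pos":[0,0,0.5],"rotation":[0,0,0]},{"delta_pos":[0,0,0.8],"rotation":[0,0,0]},{"delta_pos":[0,0,0.8],"rotation":[0,0,0]},{"delta_pos":[0,0,0.7],"rotation":[0,0,0]},{"delta_pos":[0,0,0.5],"rotation":[0,0,0]},{"delta_pos":[0,0,0.2],"rotation":[0,0,0]},{"delta_pos":[0,0,0],"rotation":[0,0,0]},{"delta_pos":[0,0,0],"rotation":[0,0,0]}]' && python3 -m inch '[{"delta_pos":[0,0,0.2],"rotation":[0,0,0]},{"delta_pos":[0,0,0.2],"rotation":[0,0,0]},{"delta_pos":[0,0,0.2],"rotation":[0,0,0]},{"delta_pos":[0,0,0.1],"rotation":[0,0,0]},{"delta_pos":[0,0,0],"rotation":[0,0,0]},{"delta_pos":[0,0,0],"rotation":[0,0,0]}]'
python3 - <<'E'
from h import *
c,o=snap('wrist','w21');print(o['eef_pos'],o['opening'],o['wrist_force'])
c,o=snap('side','d21')
crop(cv2.imread('pics/d21.png'),280,130,380,230,6,'d21a')
E
```

```text
time_s: 30.3
eef_pos: [0.5045, 0.0017, 0.1945]
eef_rot: [0.0, 0.707, 0.707, 0.0]
wrist_force: [-0.2, -0.3, -1.6]
opening: 0.376
time_s: 30.9
eef_pos: [0.5044, 0.0016, 0.1878]
eef_rot: [0.0, 0.707, 0.707, 0.0]
wrist_force: [-2.0, -0.6, 3.7]
opening: 0.375
[0.504376   0.00163879 0.18776411] 0.37496745967256345 [-2.0139625  -0.55881343  3.66729348]
```

View pics/w21.png

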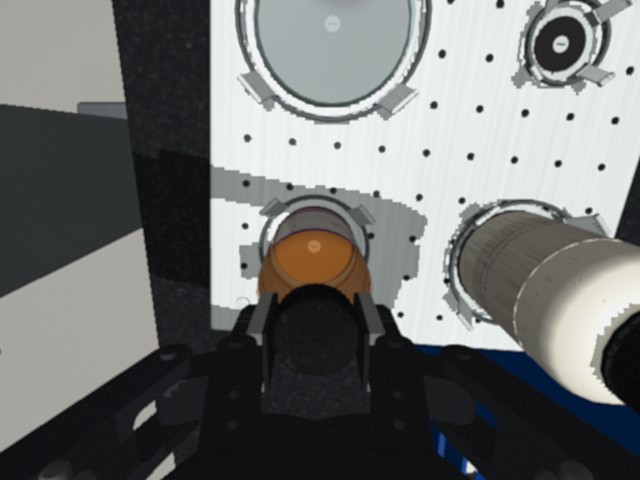

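View pics/d21a.png

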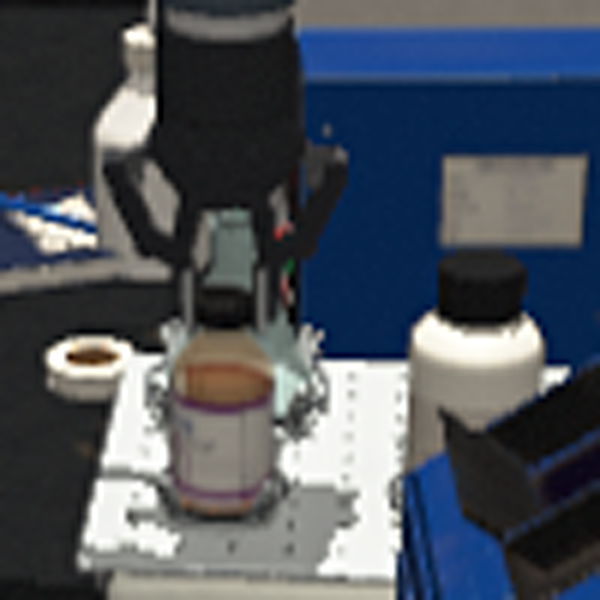

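```bash
python3 -m inch '[{"delta_pos":[0,0,0],"rotation":[0,0,0]},{"delta_pos":[0,0,0],"rotation":[0,0,0]},{"delta_pos":[0,0,0],"rotation":[0,0,0]},{"delta_pos":[0,0,0],"rotation":[0,0,0]},{"delta_pos":[0,0,0],"rotation":[0,0,0]}]' 5.5 && python3 -m inch '[{"delta_pos":[0,0,-0.5],"rotation":[0,0,0]},{"delta_pos":[0,0,-1.5],"rotation":[0,0,0]},{"delta_pos":[0,0,-2.5],"rotation":[0,0,0]},{"delta_pos":[0,0,-3],"rotation":[0,0,0]},{"delta_pos":[0,0,-2.5],"rotation":[0,0,0]},{"delta_pos":[-1,-0.5,-1.5],"rotation":[0,0,0]},{"delta_pos":[-2,-1,-0.5],"rotation":[0,0,0]},{"delta_pos":[-3,-1,0],"rotation":[0,0,0]},{"delta_pos":[-4,-1,0],"rotation":[0,0,0]},{"delta_pos":[-4,-1,0],"rotation":[0,0,0]}]' 5.5 && python3 -m inch '[{"delta_pos":[-4,-1,0],"rotation":[0,0,0]},{"delta_pos":[-4,-0.6,0.5],"rotation":[0,0,0]},{"delta_pos":[-4,-0.5,1],"rotation":[0,0,0]},{"delta_pos":[-4,-0.2,1.5],"rotation":[0,0,0]},{"delta_pos":[-4,0,1.5],"rotation":[0,0,0]},{"delta_pos":[-2,0,1.5],"rotation":[0,0,0]},{"delta_pos":[-0.4,0,0.5],"rotation":[0,0,0]},{"delta_pos":[0,0,0],"rotation":[0,0,0]},{"delta_pos":[0,0,0],"rotation":[0,0,0]}]' 4.5
python3 - <<'E'
from h import *
c,o=snap('wrist','w22');print(o['eef_pos'],o['opening'],o['wrist_force'])
c,o=snap('side','d22')
c,o=snap('scene','s22')
E
```

```text
time_s: 31.5
eef_pos: [0.5042, 0.0017, 0.1872]
eef_rot: [-0.0, 0.707, 0.707, 0.0]
wrist_force: [-0.1, -0.2, 0.5]
opening: 0.644
time_s: 32.5
eef_pos: [0.4589, -0.1393, 0.308]
eef_rot: [0.001, 0.707, 0.708, 0.0]
wrist_force: [0.4, 0.8, -1.4]
opening: 0.643
time_s: 33.4
eef_pos: [0.4366, -0.3615, 0.243]
eef_rot: [0.0, 0.707, 0.707, 0.0]
wrist_force: [0.1, -0.4, -0.1]
opening: 0.53
[ 0.43659326 -0.36152801  0.24299624] 0.5297566377369515 [ 0.12420092 -0.39192606 -0.10208252]
```

View pics/w22.png

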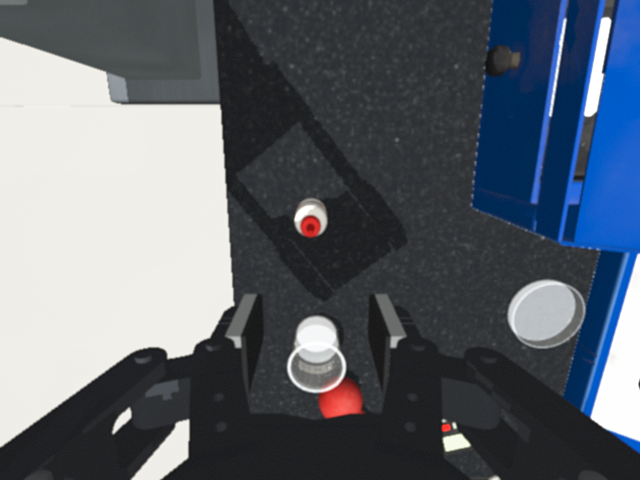

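View pics/d22.png

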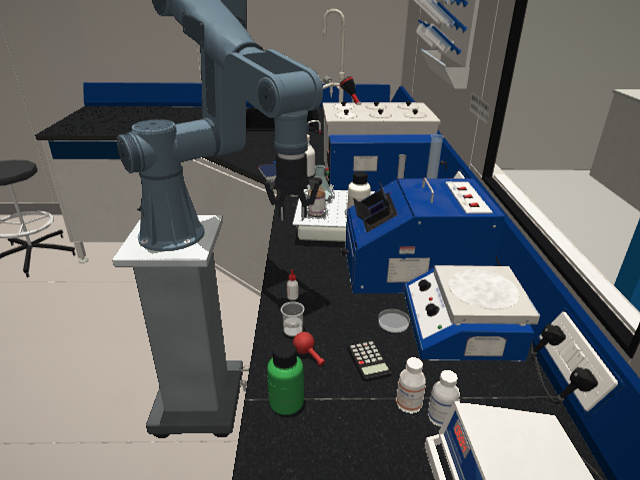

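```bash
python3 - <<'E'
from h import *
o=get_obs();c=camera('wrist');print(o['eef_pos'])
p=ray(c,311,227,.073,o);print(p,'beaker',ray(c,317,367,.071,o))
im=cv2.imread('pics/w22.png')
for z,r in ((.073,.0095),(.046,.0155),(0,.0155)):
    cv2.polylines(im,[np.round(circ(c,p[0],p[1],z,r,o)*8).astype(int)],True,(0,255,0),1,cv2.LINE_AA,3)
crop(im,270,180,350,260,8,'w22a')
E
```

```text
[ 0.43693339 -0.36157668  0.24352652]
[ 0.43423911 -0.36493892  0.073     ] beaker [ 0.44020396 -0.50989047  0.071     ]
```

View pics/w22a.png

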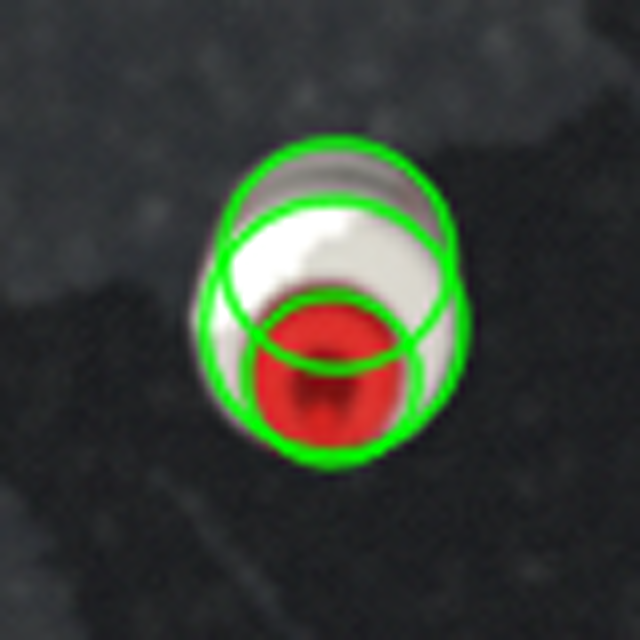

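```bash
python3 -m inch '[{"delta_pos":[-0.3,-0.3,1.5],"rotation":[0,0,0]},{"delta_pos":[0,0,2.5],"rotation":[0,0,0]},{"delta_pos":[0,0,3],"rotation":[0,0,0]},{"delta_pos":[0,0,3],"rotation":[0,0,0]},{"delta_pos":[0,0,3],"rotation":[0,0,0]},{"delta_pos":[0,0,2.2],"rotation":[0,0,0]},{"delta_pos":[0,0,1.5],"rotation":[0,0,0]},{"delta_pos":[0,0,0.5],"rotation":[0,0,0]},{"delta_pos":[0,0,0],"rotation":[0,0,0]},{"delta_pos":[0,0,0],"rotation":[0,0,0]}]' 4
python3 - <<'E'
from h import *
c,o=snap('wrist','w23');print(o['eef_pos'],o['opening'],o['wrist_force'])
c,o=snap('side','d23');crop(cv2.imread('pics/d23.png'),250,230,370,330,6,'d23a')
E
```

```text
time_s: 34.6
eef_pos: [0.4338, -0.366, 0.0713]
eef_rot: [0.001, 0.707, 0.707, -0.0]
wrist_force: [0.7, -1.2, -0.2]
opening: 0.469
[ 0.43380319 -0.36599861  0.07131425] 0.4693805824344902 [ 0.71200197 -1.22698376 -0.17470781]
```

View pics/w23.png

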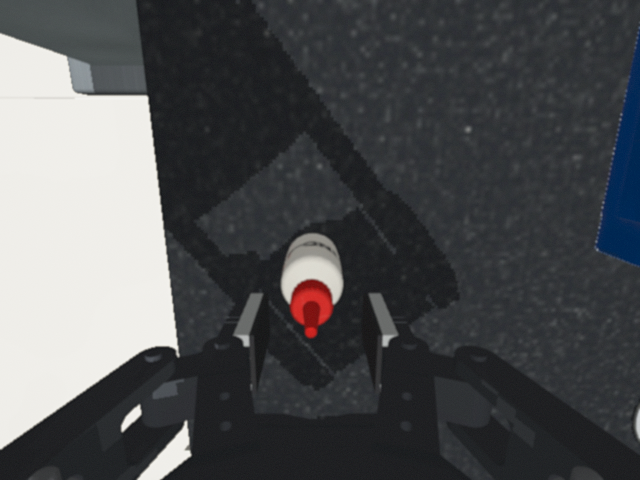

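View pics/d23a.png

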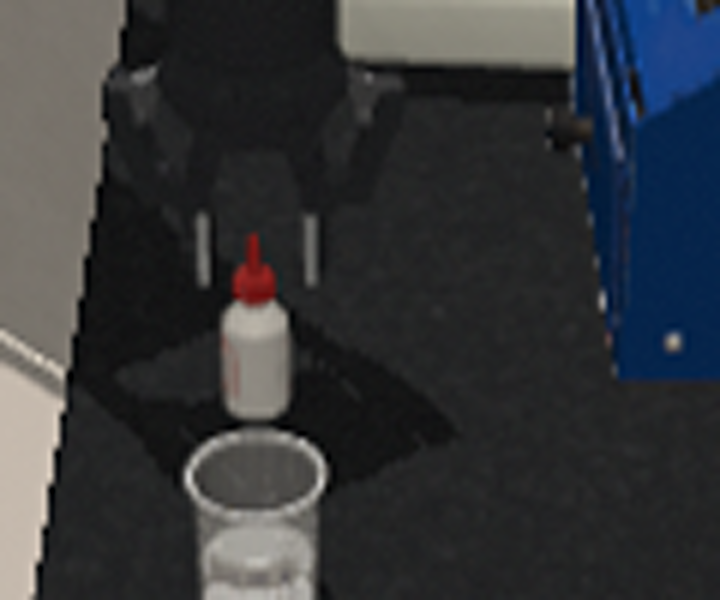

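```bash
python3 -m inch '[{"delta_pos":[0.1,-0.15,0.4],"rotation":[0,0,0]},{"delta_pos":[0,0,0.5],"rotation":[0,0,0]},{"delta_pos":[0,0,0.5],"rotation":[0,0,0]},{"delta_pos":[0,0,0.1],"rotation":[0,0,0]},{"delta_pos":[0,0,0],"rotation":[0,0,0]},{"delta_pos":[0,0,0],"rotation":[0,0,0]}]' && python3 -m inch '[{"delta_pos":[0,0,0],"rotation":[0,0,0]},{"delta_pos":[0,0,0],"rotation":[0,0,0]},{"delta_pos":[0,0,0],"rotation":[0,0,0]},{"delta_pos":[0,0,0],"rotation":[0,0,0]},{"delta_pos":[0,0,0],"rotation":[0,0,0]},{"delta_pos":[0,0,0],"rotation":[0,0,0]},{"delta_pos":[0,0,0],"rotation":[0,0,0]},{"delta_pos":[0,0,0],"rotation":[0,0,0]}]' 0
python3 - <<'E'
from h import *
c,o=snap('side','d24');crop(cv2.imread('pics/d24.png'),250,230,370,330,6,'d24a')
E
```

```text
time_s: 35.3
eef_pos: [0.4318, -0.3643, 0.0552]
eef_rot: [-0.0, 0.707, 0.707, 0.0]
wrist_force: [-0.1, 1.1, 0.8]
opening: 0.465
time_s: 36.1
eef_pos: [0.432, -0.3646, 0.0557]
eef_rot: [0.0, 0.707, 0.707, -0.0]
wrist_force: [1.0, -0.4, 5.1]
opening: 0.191
```

View pics/d24a.png

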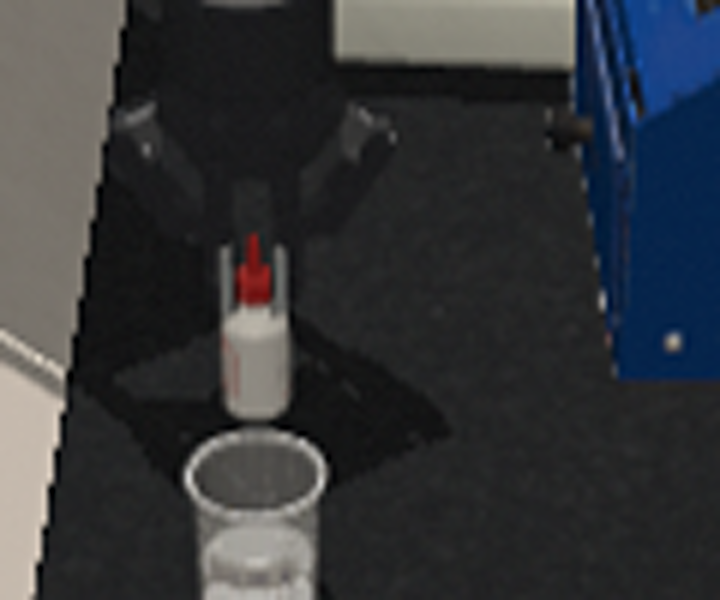

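```bash
python3 -m inch '[{"delta_pos":[0,0,-0.5],"rotation":[0,0,0]},{"delta_pos":[0,0,-1],"rotation":[0,0,0]},{"delta_pos":[0,0,-2],"rotation":[0,0,0]},{"delta_pos":[0,0,-3],"rotation":[0,0,0]},{"delta_pos":[0,0,-3.5],"rotation":[0,0,0]},{"delta_pos":[0,0,-4],"rotation":[0,0,0]},{"delta_pos":[0,0,-4],"rotation":[0,0,0]},{"delta_pos":[0,0,-3.5],"rotation":[0,0,0]},{"delta_pos":[0,0,-3],"rotation":[0,0,0]},{"delta_pos":[0,0,-1.5],"rotation":[0,0,0]}]' && python3 -m inch '[{"delta_pos":[1,0,0],"rotation":[0,0,0]},{"delta_pos":[2,0,0],"rotation":[0,0,0]},{"delta_pos":[3,0,0],"rotation":[0,0,0]},{"delta_pos":[3.5,0,0],"rotation":[0,0,0]},{"delta_pos":[3.5,0,0],"rotation":[0,0,0]},{"delta_pos":[3.5,0,0],"rotation":[0,0,0]},{"delta_pos":[3.5,0,0],"rotation":[0,0,0]},{"delta_pos":[3.5,0,0],"rotation":[0,0,0]},{"delta_pos":[3.5,0.5,0],"rotation":[0,0,0]},{"delta_pos":[3.5,1,0],"rotation":[0,0,0]}]' && python3 -m inch '[{"delta_pos":[3,1.5,0],"rotation":[0,0,0]},{"delta_pos":[3,2.5,0],"rotation":[0,0,0]},{"delta_pos":[3,2.5,0],"rotation":[0,0,0]},{"delta_pos":[3,2.5,0],"rotation":[0,0,0]},{"delta_pos":[3,2.5,0],"rotation":[0,0,0]},{"delta_pos":[1.5,2.5,0],"rotation":[0,0,0]},{"delta_pos":[0,2.5,0],"rotation":[0,0,0]},{"delta_pos":[0,1.5,0],"rotation":[0,0,0]},{"delta_pos":[0,0,0],"rotation":[0,0,0]},{"delta_pos":[0,0,0],"rotation":[0,0,0]}]'
python3 - <<'E'
from h import *
c,o=snap('wrist','w25');print(o['eef_pos'],o['opening'],o['wrist_force'])
E
```

```text
time_s: 37.15
eef_pos: [0.4322, -0.3648, 0.319]
eef_rot: [0.002, 0.707, 0.707, -0.0]
wrist_force: [0.8, 1.2, -0.5]
opening: 0.19
time_s: 38.15
eef_pos: [0.4451, -0.057, 0.3129]
eef_rot: [-0.002, 0.707, 0.707, -0.001]
wrist_force: [0.3, 0.6, -0.5]
opening: 0.193
time_s: 39.15
eef_pos: [0.6253, 0.106, 0.3129]
eef_rot: [-0.002, 0.707, 0.707, -0.001]
wrist_force: [-0.9, -0.3, -1.2]
opening: 0.192
[0.62533551 0.10603862 0.31291988] 0.19215238776881904 [-0.94329164 -0.3453865  -1.20554277]
```

View pics/w25.png

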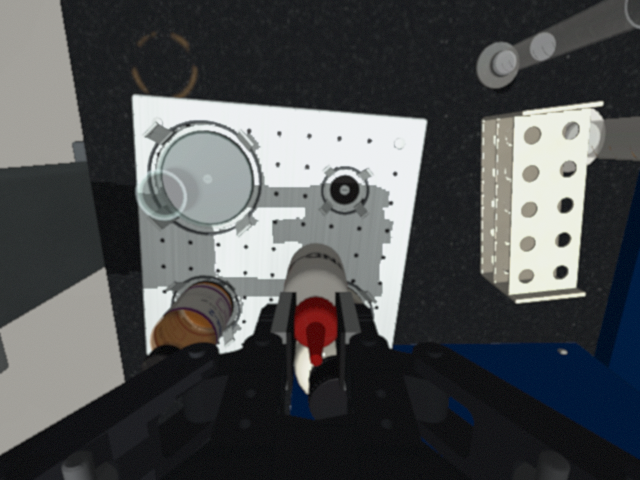

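```bash
python3 - <<'E'
from h import *
o=get_obs();c=camera('wrist');print(o['eef_pos'],ray(c,344.6,190,.084,o),ray(c,207.5,180,.084,o))
x,y,z=o['eef_pos'];bz=z-.0557
im=cv2.imread('pics/w25.png')
for h,r in ((.073,.0095),(.046,.0155),(0,.0155)):
    cv2.polylines(im,[np.round(circ(c,x,y,bz+h,r,o)*8).astype(int)],True,(0,255,0),1,cv2.LINE_AA,3)
crop(im,250,220,380,380,4,'w25a')
E
```

```text
[0.62532793 0.10595539 0.31361147] [0.65554569 0.128161   0.084     ] [0.51548612 0.13803734 0.084     ]
```

View pics/w25a.png

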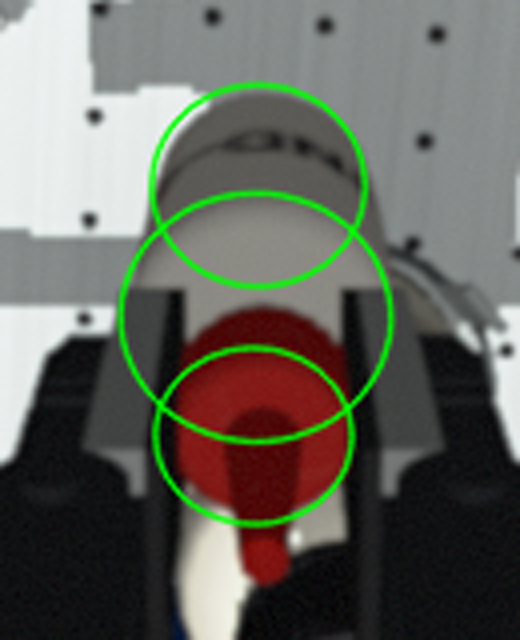

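```bash
python3 -m inch '[{"delta_pos":[1,1,0],"rotation":[0,0,0]},{"delta_pos":[1.3,1.9,0],"rotation":[0,0,0]},{"delta_pos":[0,0,1],"rotation":[0,0,0]},{"delta_pos":[0,0,2.5],"rotation":[0,0,0]},{"delta_pos":[0,0,3],"rotation":[0,0,0]},{"delta_pos":[0,0,3],"rotation":[0,0,0]},{"delta_pos":[0,0,2.5],"rotation":[0,0,0]},{"delta_pos":[0,0,1.5],"rotation":[0,0,0]},{"delta_pos":[0,0,0.7],"rotation":[0,0,0]},{"delta_pos":[0,0,0],"rotation":[0,0,0]}]'
python3 -m inch '[{"delta_pos":[0,0,0],"rotation":[0,0,0]}]'
python3 - <<'E'
from h import *
c,o=snap('wrist','w26');print(o['eef_pos'],o['opening'],o['wrist_force'])
x,y,z=o['eef_pos'];bz=z-.0557
im=cv2.imread('pics/w26.png');crop(im,240,150,400,290,5,'w26b')
cv2.polylines(im,[np.round(circ(c,x,y,bz,.0155,o)*8).astype(int)],True,(0,255,0),1,cv2.LINE_AA,3)
cv2.polylines(im,[np.round(circ(c,.6553,.1282,.084,.0155,o)*8).astype(int)],True,(0,0,255),1,cv2.LINE_AA,3)
crop(im,240,150,400,290,5,'w26a')
c,o=snap('side','d26');crop(cv2.imread('pics/d26.png'),280,100,440,220,5,'d26a')
E
```

```text
time_s: 40.25
eef_pos: [0.6551, 0.1285, 0.1727]
eef_rot: [-0.0, 0.707, 0.707, -0.0]
wrist_force: [-0.1, -0.5, -0.7]
opening: 0.189
time_s: 40.35
eef_pos: [0.6565, 0.1287, 0.1748]
eef_rot: [0.001, 0.707, 0.707, 0.001]
wrist_force: [-0.3, 1.0, -0.1]
opening: 0.193
[0.65646647 0.12865168 0.17478293] 0.19307259535401827 [-0.32668719  0.97584684 -0.10359565]
```

View pics/w26a.png

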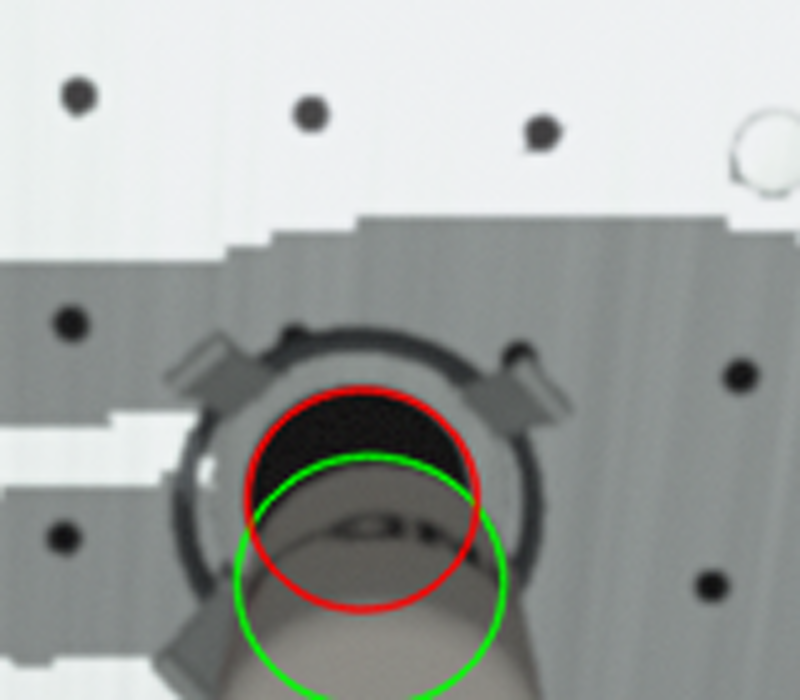

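View pics/d26a.png

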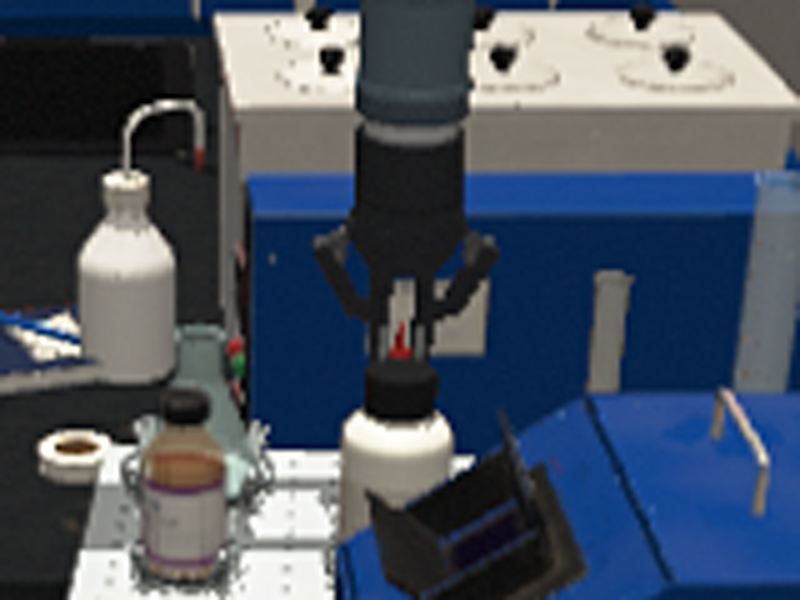

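```bash
python3 -m inch '[{"delta_pos":[0,-0.2,0],"rotation":[0,0,0]},{"delta_pos":[0,0,0.5],"rotation":[0,0,0]},{"delta_pos":[0,0,0.4],"rotation":[0,0,0]},{"delta_pos":[0,0,0],"rotation":[0,0,0]},{"delta_pos":[0,0,0],"rotation":[0,0,0]},{"delta_pos":[0,0,0],"rotation":[0,0,0]}]'
python3 - <<'E'
from h import *
c,o=snap('wrist','w27');print(o['eef_pos'],o['opening'],o['wrist_force'])
x,y,z=o['eef_pos'];bz=z-.0557
im=cv2.imread('pics/w27.png')
for xx,col in ((0,(0,255,0)),(.0015,(255,255,0))):
  for h in (.046,0): cv2.polylines(im,[np.round(circ(c,x+xx,y,bz+h,.0155,o)*8).astype(int)],True,col,1,cv2.LINE_AA,3)
cv2.polylines(im,[np.round(circ(c,.6553,.1282,.084,.0155,o)*8).astype(int)],True,(0,0,255),1,cv2.LINE_AA,3)
crop(im,240,150,400,340,4,'w27a')
E
```

```text
time_s: 41.05
eef_pos: [0.6538, 0.1287, 0.1642]
eef_rot: [-0.0, 0.707, 0.707, -0.0]
wrist_force: [-0.4, -0.4, -0.6]
opening: 0.194
[0.65378738 0.12870358 0.16422554] 0.1944684531837824 [-0.36392085 -0.3946604  -0.60217591]
```

View pics/w27a.png

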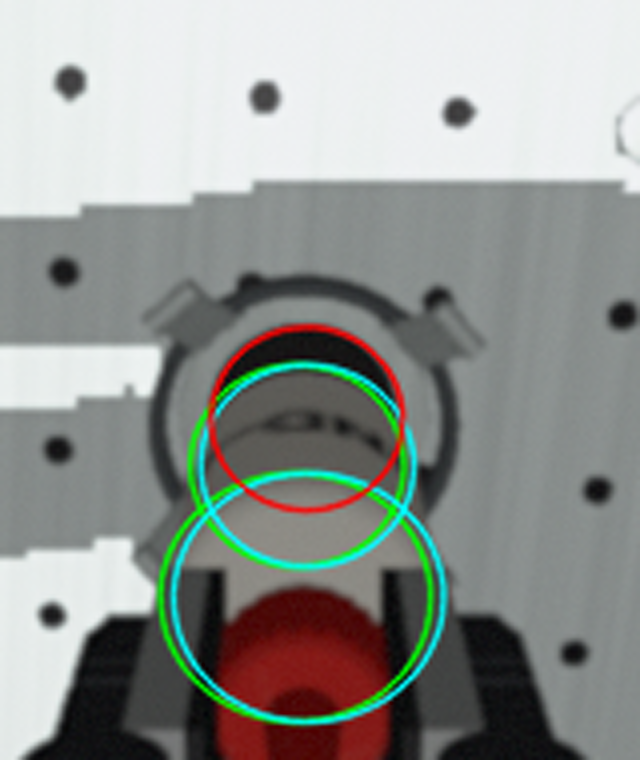

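```bash
python3 -m inch '[{"delta_pos":[0,0,0.3],"rotation":[0,0,0]},{"delta_pos":[0,0,0.5],"rotation":[0,0,0]},{"delta_pos":[0,0,0.5],"rotation":[0,0,0]},{"delta_pos":[0,0,0.4],"rotation":[0,0,0]},{"delta_pos":[0,0,0.1],"rotation":[0,0,0]},{"delta_pos":[0,0,0],"rotation":[0,0,0]},{"delta_pos":[0,0,0],"rotation":[0,0,0]}]' && python3 -m inch '[{"delta_pos":[0,0,0.2],"rotation":[0,0,0]},{"delta_pos":[0,0,0.2],"rotation":[0,0,0]},{"delta_pos":[0,0,0.2],"rotation":[0,0,0]},{"delta_pos":[0,0,0.1],"rotation":[0,0,0]},{"delta_pos":[0,0,0],"rotation":[0,0,0]},{"delta_pos":[0,0,0],"rotation":[0,0,0]}]'
python3 - <<'E'
from h import *
c,o=snap('wrist','w28');print(o['eef_pos'],o['opening'],o['wrist_force'])
crop(cv2.imread('pics/w28.png'),220,130,420,330,4,'w28a')
E
```

```text
time_s: 41.8
eef_pos: [0.6539, 0.1287, 0.1464]
eef_rot: [0.0, 0.707, 0.707, 0.0]
wrist_force: [-0.5, -0.4, -0.5]
opening: 0.191
time_s: 42.4
eef_pos: [0.6539, 0.1287, 0.1397]
eef_rot: [0.0, 0.707, 0.707, 0.0]
wrist_force: [-0.9, -0.0, 3.3]
opening: 0.19
[0.6538829  0.12868429 0.13974242] 0.19005652392931535 [-0.93407222 -0.02109191  3.28212212]
```

View pics/w28a.png

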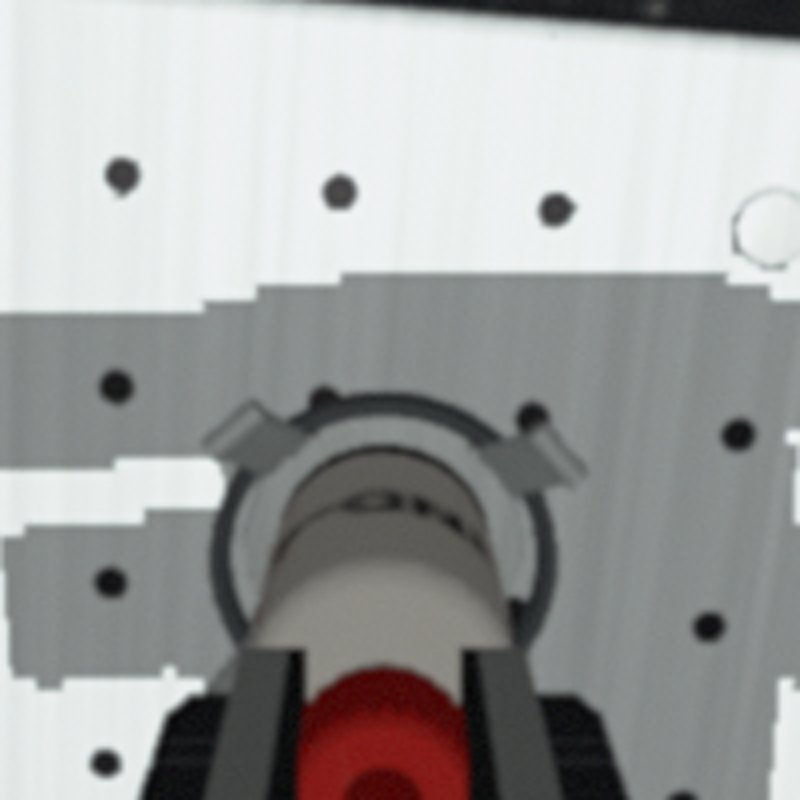

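Seated: centred in its ring, contact at the expected height. Release and withdraw straight up.

```bash
python3 -m inch '[{"delta_pos":[0,0,0],"rotation":[0,0,0]},{"delta_pos":[0,0,0],"rotation":[0,0,0]},{"delta_pos":[0,0,0],"rotation":[0,0,0]},{"delta_pos":[0,0,0],"rotation":[0,0,0]},{"delta_pos":[0,0,0],"rotation":[0,0,0]}]' 4 && python3 -m inch '[{"delta_pos":[0,0,-0.5],"rotation":[0,0,0]},{"delta_pos":[0,0,-1.5],"rotation":[0,0,0]},{"delta_pos":[0,0,-2.5],"rotation":[0,0,0]},{"delta_pos":[0,0,-3.5],"rotation":[0,0,0]},{"delta_pos":[0,0,-4],"rotation":[0,0,0]},{"delta_pos":[0,0,-4],"rotation":[0,0,0]},{"delta_pos":[0,0,-3.5],"rotation":[0,0,0]},{"delta_pos":[0,0,-3],"rotation":[0,0,0]},{"delta_pos":[0,0,-1],"rotation":[0,0,0]}]' && python3 -m inch '[{"delta_pos":[-1,-1,0],"rotation":[0,0,0]},{"delta_pos":[-2,-2,0],"rotation":[0,0,0]},{"delta_pos":[-3,-2,0],"rotation":[0,0,0]},{"delta_pos":[-3,-2,0],"rotation":[0,0,0]},{"delta_pos":[-3,-1,0],"rotation":[0,0,0]},{"delta_pos":[-2,-0.5,0],"rotation":[0,0,0]},{"delta_pos":[0,0,0],"rotation":[0,0,0]},{"delta_pos":[0,0,0],"rotation":[0,0,0]}]'
python3 - <<'E'
from h import *
c,o=snap('wrist','w29');print(o['eef_pos'],o['opening'],o['wrist_force'])
c,o=snap('side','d29');crop(cv2.imread('pics/d29.png'),270,120,430,240,5,'d29a')
print('beaker',ray(c,292.75,307.5,.071))
crop(cv2.imread('pics/d29.png'),250,260,350,340,6,'d29b');crop(cv2.imread('pics/side0.png'),250,260,350,340,6,'d0b')
c,o=snap('scene','s29')
crop(cv2.imread('pics/s29.png'),150,200,350,370,4,'s29a')
E
```

```text
time_s: 42.95
eef_pos: [0.6537, 0.1287, 0.1391]
eef_rot: [-0.0, 0.707, 0.707, -0.0]
wrist_force: [0.4, 0.4, -0.4]
opening: 0.468
time_s: 43.85
eef_pos: [0.6549, 0.1288, 0.3806]
eef_rot: [0.003, 0.707, 0.707, 0.003]
wrist_force: [1.1, 0.1, 0.5]
opening: 0.468
time_s: 44.65
eef_pos: [0.5685, -0.0114, 0.374]
eef_rot: [-0.0, 0.707, 0.707, 0.0]
wrist_force: [-0.8, 0.5, -0.1]
opening: 0.468
[ 0.5685421  -0.01135636  0.37395891] 0.46842854877825535 [-0.79316118  0.47664661 -0.06976032]
beaker [ 0.43949921 -0.5055371   0.071     ]
```

View pics/w29.png

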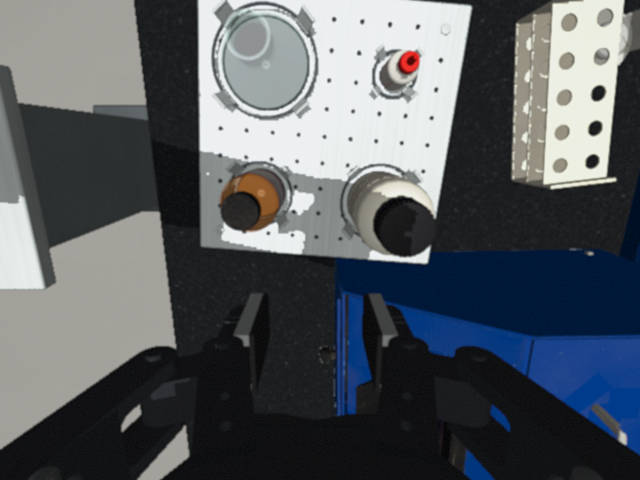

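View pics/d29a.png

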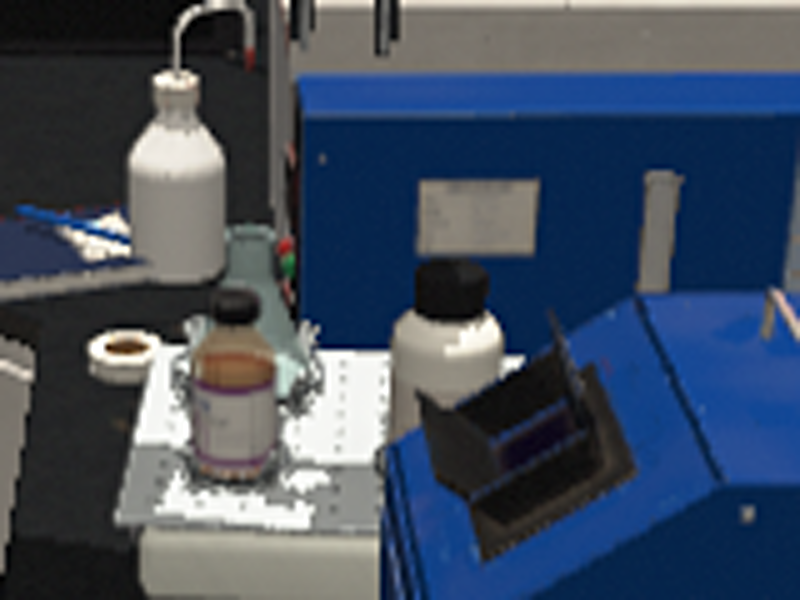

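View pics/s29a.png

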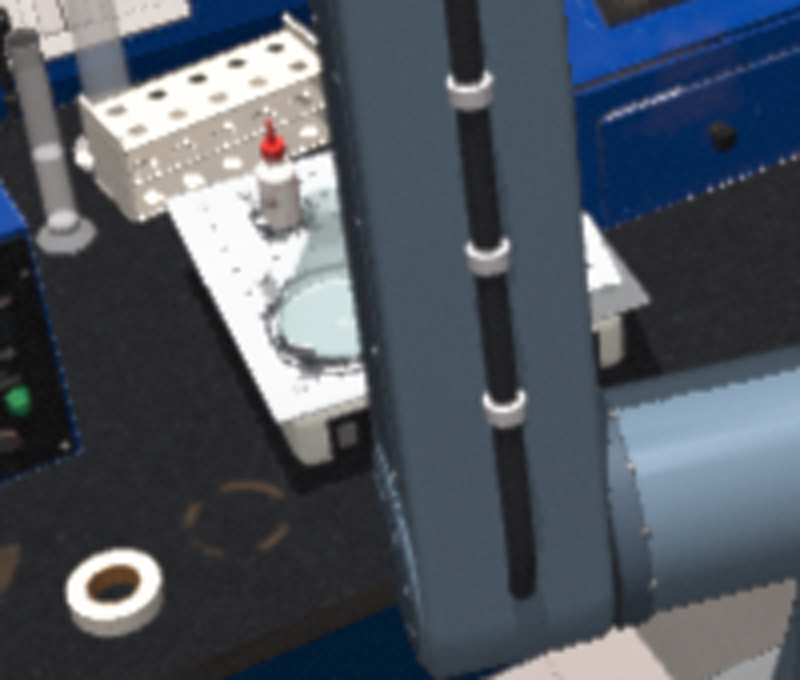

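View pics/d29b.png

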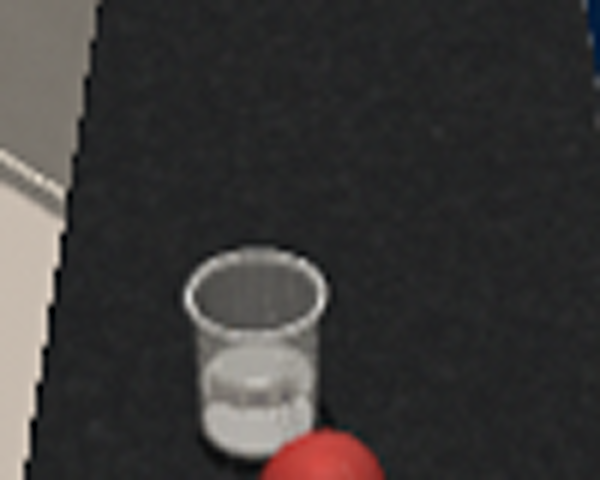

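View pics/d0b.png

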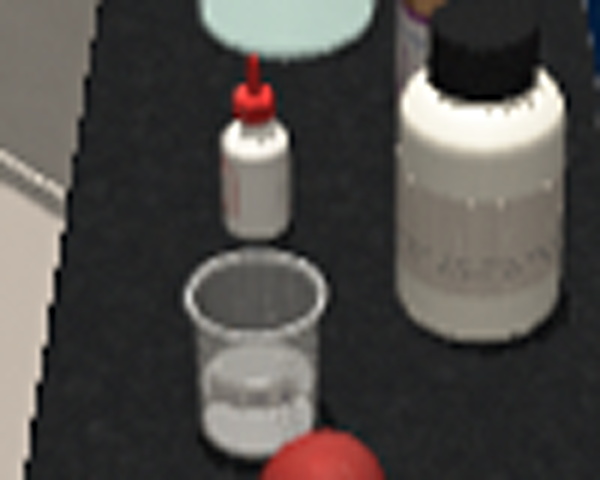

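```bash
python3 - <<'E'
from h import *
c,o=snap('wrist','w30')
im=cv2.imread('pics/w30.png')
for x,y,L in ((.5155,.139,((.115,.0185),(0,.0475))),(.6448,-.0113,((.148,.023),(.098,.037))),(.5048,.0005,((.126,.017),(.08,.029))),(.6553,.1285,((.073,.0095),(.046,.0155)))):
  for h,r in L: cv2.polylines(im,[np.round(circ(c,x,y,.084+h,r,o)*8).astype(int)],True,(0,255,0),1,cv2.LINE_AA,3)
crop(im,190,0,470,270,2.8,'w30a')
E
```

```text
(no output)
```

View pics/w30a.png

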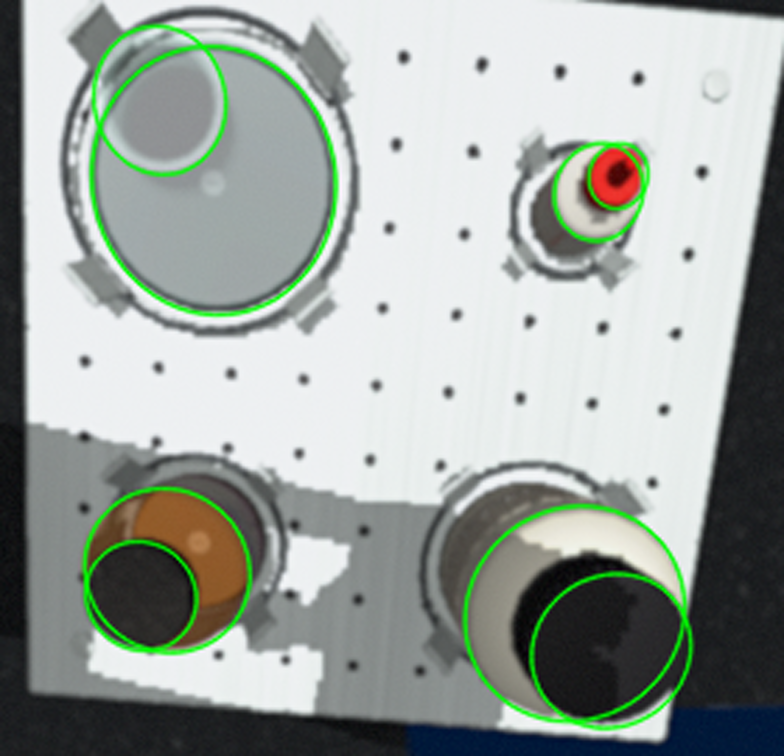

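All four silhouettes match upright vessels seated at z = 84 mm, and nothing is being touched. Handing in.

```bash
python3 -c "
from bench import *
print(hand_in(), get_obs()['time_s'])"
```

```text
the job is handed in; nothing more can be done
the job is handed in; nothing more can be done
```

The orbital shaker is loaded. The flask is in the 95 mm clamp, the white bottle in the 74, the amber bottle in the 58 and the dropper bottle in the 31. They went in that order, each gripped by its neck or cap. The job was handed in at about 45 s of the 134 s allowed.

- **Seating:** each vessel touched down at the height expected for its seat, with about 3–5 N. In the last wrist picture, outlines drawn for upright, seated vessels matched all four to within about 2 mm.
- **Bystanders:** the beaker looks unmoved next to the first side picture, and the tape looks where it was. The green bottle was left alone.
- **Gripper:** it is open, well above the vessels and touching nothing. I never saw more than about 6 N at the wrist.
- **What disagreed:** the scene and side cameras differed from the wrist camera by up to about 1 cm early on, so I used the wrist camera for all positions. The amber bottle hung about 2° off upright while carried, and straightened when it was set down.

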